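# Fetch the boxed-in mixing dish from the paint caddy

## Robot

A 6-joint arm with a two-finger parallel gripper is mounted at the origin on the work surface. World frame = base frame: x ahead of the robot, y to its left, z up, the work surface at z = 0. Lengths are in m, angles in degrees, forces in N, time in s.
With the tool pointing down it reaches from about 0.4 to 0.825 m from the base axis. Payload 7 kg.
Tool frame: the origin (TCP) lies midway between the tips of the shut fingers; the grasp point (between the pads) lies 19 mm behind it; z points along the fingers, y is the line along which they close (so a half turn about z gives the same grasp; the last joint's range is limited). The gripper opens to 88 mm and grips with 3 to 60 N. Pads are 19 mm wide; open, the fingers measure 130 mm over their backs; the gripper's body (78 mm by 193 mm) begins 47 mm behind the grasp point.
Start: joints at [-57.347, 20.546, 0.682, 0, -70.136, -16.507], TCP at [0.188, -0.648, 0.198] pointing down, gripper open.
Joint ranges: [-176.03, 176.03], [-82.01, 121.73], [-58.28, 71.71], [-173.87, 95.51], [-174.79, -0.11], [-173.66, 173.66]. Speed limits (degrees/s): [136.94, 136.94, 172.46, 180, 180, 180].

## Interface

Orientations are given as [roll, pitch, yaw] about the fixed x, y, z axes, in that order (R = Rz(yaw) Ry(pitch) Rx(roll)).
In Python, from plant import ctrl gives the robot as it stands. The module is installed in compiled form; this text tells all that it offers.
- The arm moves only by the tool send_rows, never from a script. Its argument "plan" is a list that holds one entry, the list of rows, each a list of 6 numbers: the shift along the tool's x, y, z in fractions of the full range, 1 being 60 cm, then the turn, a rotation vector about the tool's x, y, z in normalised numbers (1 is 90 degrees). A call has 1 to 8 rows; each row is the pose to reach, as a shift and turn from the pose commanded when the call began, along the tool's axes at that moment; what a row does not reach only later rows make up. A row lasts 1/12 s, in which the tool goes at most 41.7 mm and 7.16 degrees, less where a joint would pass 70% of its speed; a pose out of reach is approached as far as the arm can. Shift and turn numbers lie between -1 and 1, and a call with a number outside is refused. A call with a gripper value outside its range is refused whole. "fingers" is the opening, from 0 (shut) to 1 (fully open), set as the call begins (left out, the last holds). The fingers move at their own pace and stop on an object; the grip force is fixed at half the most. Time passes only in rows, so rows that repeat a pose let the fingers close. It gives the time, the measured TCP pose, the force, the opening and the grip force at its end, in the units of the state.
- ctrl.get_obs(): the state, without advancing time (a new reading comes with each control period).
- ctrl.snapshot(name): name is "scene" or "top" or "wrist"; returns a dict with "img" (384x512x3 uint8, red, green, blue), "K" (3x3 intrinsics, pixels), "k1" (the pictures are not rectified: a ray, as slopes to the right and down, at radius r is drawn at 1 + k1 r^2 times it, then the intrinsics apply), "pose" (4x4, takes a point from camera to world coordinates). Camera axes: x right, y down, z forward; pixel columns grow to the right and rows downward; lengths in m; the calibration is good to about 2 mm. A picture is of the moment at which its call begins. There is no depth.
- ctrl.close_job(): hands the job in; it is judged then, once.
The state is a dict: "clock": time; "joint_pos": joint angles; "qvel": joint speeds; "tau": joint torques, N m; "tool_pos": TCP position; "orientation": TCP orientation; "force": force on the tool from outside, world axes, zero at the start; "moment": the same for the moment, N m; "opening": finger opening in m; "gripper_force": force on a finger pad.
Only numpy, scipy, OpenCV 4.12 (cv2) and the standard library are available. Lean on these libraries where they do the work, as an engineer would, in place of code of your own. Each camera call takes 0.05 s, during which the arm holds its last target. There are 200 camera calls.

## Task

I need the round porcelain mixing dish at the back of the wooden paint caddy, but the gesso jar, the square bottle and the slim bottle box it in: first stand all three upright in the grey side tray, then set the dish down in the middle of the round cork coaster. With the dish there, put each of the three containers back upright in the caddy on the very felt pad it came from. Do not tip any of them over, and leave the pan tin, the eraser and the tape roll where they are.

Things in the scene. Friction and masses are not known exactly. Their poses are not given: they have to be found in the camera images.
- caddy: Fixed wooden caddy, 166 mm deep (x), 250 wide (y). Origin: centre of its underside, on the table. Floor 12 mm thick; walls 8 mm thick, tops 45 mm above the table, at the back (+x) and sides, open in front (-x). Three grey felt pads, 66 mm across, flush, centred at caddy (x, y) = (33, 70), (33, -70), (-35, 0) mm, carry one container each; which one varies.
- tray: Fixed shallow grey plastic tray, the side area: 290 mm long (its x) by 130 mm wide (its y), walls 5 mm thick and 16 mm high, floor 5 mm thick, empty at the start. Origin: centre of its underside, on the table. It is on the left or on the right; the coaster is on the other side.
- coaster: Fixed round cork coaster, 96 mm across, 4 mm thick. Origin: centre of its underside, on the table; its top is 4 mm above that.
- gesso_jar: Loose round white screw-top jar with a paper label, 92 mm tall, the widest container: body 55 mm across up to 72 mm, lid 58 mm across above that. Origin: centre of its underside; z up its axis. About 0.25 kg.
- square_bottle: Loose amber square bottle with a paper label, 98 mm tall: body 44 x 44 mm up to 78 mm (flats face its x and y), round black cap 26 mm across above that. Origin: centre of its underside. About 0.22 kg.
- slim_bottle: Loose slim round aluminium bottle, 104 mm tall: body 40 mm across up to 78 mm, then a shoulder and a black cap 22 mm across. Origin: centre of its underside. About 0.16 kg.
- dish: Loose small round open white porcelain dish with straight sides, the thing to fetch: 58 mm across outside, 30 mm tall, wall 4 mm, inner floor 6 mm up. Origin: centre of its underside. About 0.12 kg. Only 6 mm from the caddy's back wall: grip it across the caddy's width (its y), once the containers are away.
- pan_tin: Loose small steel tin 34 x 46 x 16 mm in the left front corner of the caddy; stays there. Origin: centre of its underside.
- eraser: Loose eraser with a paper sleeve, 42 x 22 x 12 mm, in the right front corner of the caddy; stays there. Origin: centre of its underside.
- tape_roll: Loose roll of paper tape lying flat on the table in front of the caddy, 92 mm across outside, 24 mm high; stays there. Origin: centre of its underside.
There are look-alikes about, which are no part of the job. There is more than one size of the dish; the one meant has the size given above.

How it is judged:
By the outcome, as a careful person would: the job done as asked, in the order asked, and still so for the second after the job is handed in, with the robot touching nothing.
It also fails if it takes over 152 s, if anything falls off the work surface, if the arm or the gripper's body presses on something with over 40 N, if the wrist force passes 120 N, or if a joint passes its speed limit or range.

## Working session

There is one attempt and no reset: what is moved stays moved. The work goes in short steps, Python scripts to look and compute and a tool call to move; the robot and the scene stay as the last step left them, time stands still between calls to the robot, and variables do not carry over. Pictures are saved under pics/ and viewed, at most 14 in all, crops included, and the job is handed in when it is done.

Besides the shell and the picture viewer there is one more tool, called after "Call:" by a JSON object that holds its "fn" and its "kwargs", one argument or row to a line. send_rows: Moves the arm, as the interface text tells. Its arguments: {"type":"object","properties":{"plan":{"type":"array","items":{"type":"array","items":{"type":"array","items":{"type":"number"}}}},"fingers":{"type":"number"}},"required":["plan"]}

```bash
mkdir -p pics; ls; python3 - <<'E'
from plant import ctrl
import cv2,numpy as np
o=ctrl.get_obs();print({k:np.round(v,3).tolist() for k,v in o.items()})
for n in("top","scene"):
    s=ctrl.snapshot(n);cv2.imwrite(f"pics/{n}0.png",s["img"][:,:,::-1]);np.savez(f"pics/{n}0.npz",**s)
    print(n,np.round(s["K"],1).tolist(),s["k1"],np.round(s["pose"],3).tolist())
E
```

```text
pics
{'clock': 0.0, 'joint_pos': [-57.347, 20.592, 0.634, -0.018, -70.135, -16.506], 'qvel': [-0.033, 0.071, -0.017, 0.018, -0.012, 0.129], 'tau': [0.0, -58.272, 29.304, 6.997, 0.007, -0.0], 'tool_pos': [0.188, -0.648, 0.197], 'orientation': [179.906, -0.01, -163.859], 'force': [0.394, 0.398, -0.122], 'moment': [0.005, 0.005, 0.002], 'gripper_force': 0.0, 'opening': 0.087}
top [[378.5, 0.0, 262.5], [0.0, 378.5, 194.9], [0.0, 0.0, 1.0]] -0.002882891401192131 [[-0.063, -0.973, 0.221, 0.336], [-0.998, 0.062, -0.009, 0.011], [-0.005, -0.221, -0.975, 0.94], [0.0, 0.0, 0.0, 1.0]]
scene [[444.7, 0.0, 256.8], [0.0, 444.7, 186.5], [0.0, 0.0, 1.0]] -0.0868418518862769 [[-0.664, 0.508, -0.549, 1.122], [0.748, 0.448, -0.49, 0.492], [-0.003, -0.736, -0.677, 0.729], [0.0, 0.0, 0.0, 1.0]]
```

View pics/top0.png

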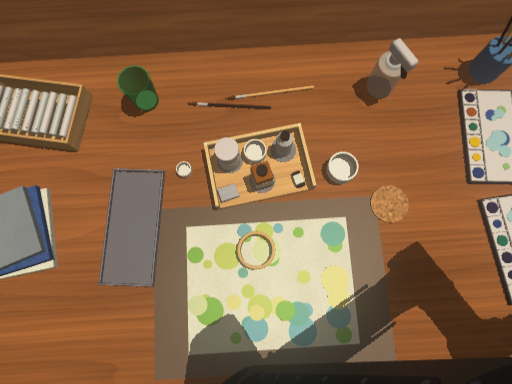

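View pics/scene0.png

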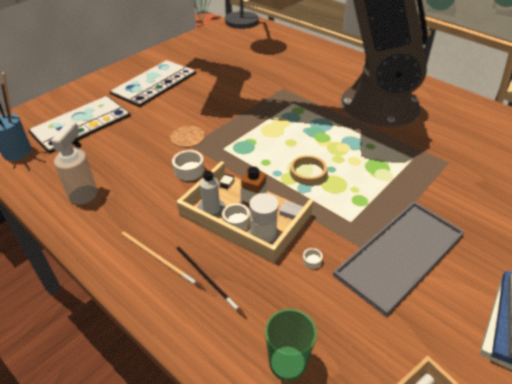

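The top view shows the caddy at about (258,165), with the jar at (228,153), the slim bottle at (285,147), the square bottle at (262,176) and the dish at (255,152). The tray is on the left at (132,228), the coaster on the right at (390,204) and the tape at (256,250).

```bash
cat > h.py <<'E'
import cv2,numpy as np
from plant import ctrl
def grab(n,f):
    s=ctrl.snapshot(n);cv2.imwrite(f"pics/{f}.png",s["img"][:,:,::-1]);np.savez(f"pics/{f}.npz",**s);return s
def load(f): return dict(np.load(f"pics/{f}.npz"))
def ray(s,uv):
    d=cv2.undistortPoints(np.float64(uv).reshape(-1,1,2),s["K"],np.array([float(s["k1"]),0,0,0])).reshape(-1,2)
    return s["pose"][:3,3],np.c_[d,np.ones(len(d))]@s["pose"][:3,:3].T
def onz(s,uv,z):
    c,d=ray(s,uv);return c+d*((z-c[2])/d[:,2])[:,None]
def proj(s,P):
    T=np.linalg.inv(s["pose"]);r=cv2.Rodrigues(T[:3,:3])[0]
    return cv2.projectPoints(np.float64(P).reshape(-1,1,3),r,T[:3,3],s["K"],np.array([float(s["k1"]),0,0,0]))[0].reshape(-1,2)
def crop(s,x0,x1,y0,y1,k,f):
    cv2.imwrite(f"pics/{f}.png",cv2.resize(s["img"][y0:y1,x0:x1,::-1],None,fx=k,fy=k,interpolation=cv2.INTER_CUBIC))
E
python3 - <<'E'
from h import *
s=load("top0");crop(s,197,323,118,214,6,"c1")
hsv=cv2.cvtColor(s["img"],cv2.COLOR_RGB2HSV)
# coaster
print("hsv",hsv[204,390],hsv[228,132],hsv[128,212])
m=cv2.inRange(hsv[180:228,365:415],(5,60,100),(20,200,255))
# tray grey mask
t=np.zeros(hsv.shape[:2],np.uint8);t[160:295,92:175]=cv2.inRange(hsv[160:295,92:175],(0,0,40),(180,70,180))
c=max(cv2.findContours(t,0,2)[0],key=cv2.contourArea)
r=cv2.boxPoints(cv2.minAreaRect(c));print("tray box",r.round(1).tolist());ap=cv2.approxPolyDP(cv2.convexHull(c),5,True).reshape(-1,2);print(ap.tolist())
for z in(0,.016):print(onz(s,ap,z).round(4).tolist(),onz(s,ap,z).mean(0).round(4))
crop(s,365,415,180,228,10,"c2")
E
```

```text
hsv [ 15 149 197] [ 10  26 120] [ 12 168 143]
tray box [[98.30000305175781, 283.8999938964844], [109.80000305175781, 165.0], [164.8000030517578, 170.3000030517578], [153.3000030517578, 289.29998779296875]]
[[113, 169], [164, 172], [151, 286], [99, 284]]
[[0.6422, 0.3849, 0.0], [0.6256, 0.2528, 0.0], [0.3405, 0.2858, 0.0], [0.3531, 0.4118, 0.0]] [0.4903 0.3338 0.    ]
[[0.637, 0.3786, 0.016], [0.6206, 0.2487, 0.016], [0.3404, 0.2811, 0.016], [0.3528, 0.405, 0.016]] [0.4877 0.3283 0.016 ]
```

View pics/c1.png

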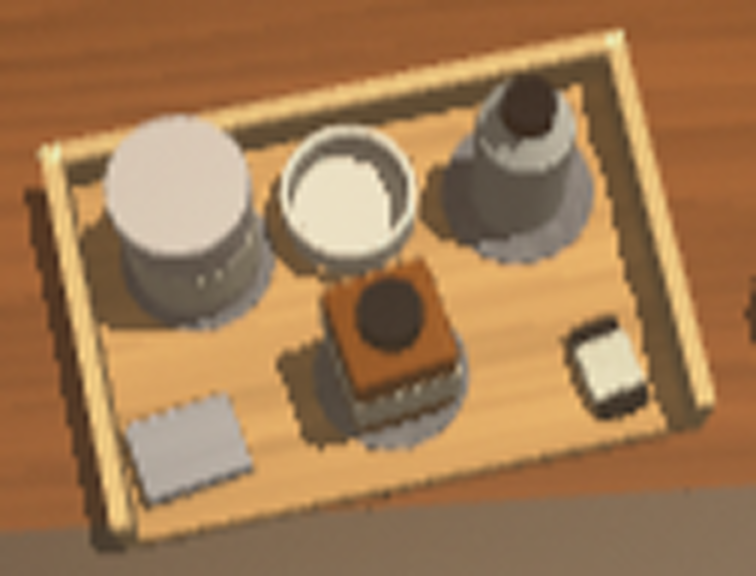

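View pics/c2.png

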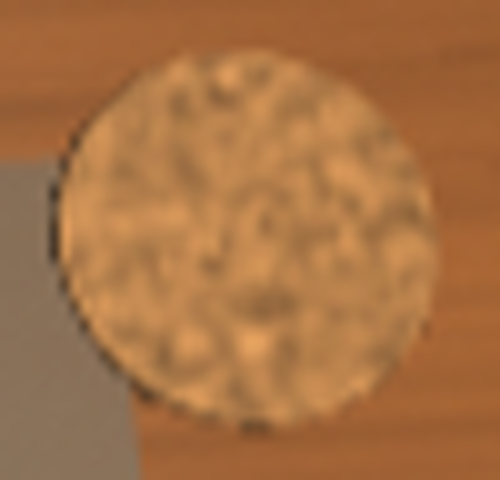

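```bash
cat > m.py <<'E'
from h import *
s=load("top0")
def w(p,z,x0=197,y0=118,k=6):
    return onz(s,(np.float64(p).reshape(-1,2)+.5)/k-.5+[x0,y0],z)
R=w([(40,147),(622,32),(714,400),(110,540)],.045)
print("rim",R.round(4).tolist())
bl,br,fr,fl=R[:,:2]
L=np.linalg.norm
print("sizes back",L(bl-br),"left",L(bl-fl),"right",L(br-fr),"front",L(fr-fl))
yv=(bl-br)/L(bl-br);yaw=np.arctan2(-yv[0],yv[1]);xv=np.array([np.cos(yaw),np.sin(yaw)]);yv=np.array([-xv[1],xv[0]])
C=(bl+br)/2-.083*xv
print("yaw",np.degrees(yaw),"C",C,"mean of corners",R.mean(0)[:2])
for n,q in dict(L=(33,70),R=(33,-70),F=(-35,0)).items(): print("pad",n,(C+(xv*q[0]+yv*q[1])/1000).round(4))
for n,p,z in[("jar",(177,186),.104),("dish",(348,197),.042),("sq",(390,315),.110),("slim",(528,104),.116)]:
    P=w(p,z)[0];d=P[:2]-C;print(n,P.round(4),"caddy",(1000*np.array([d@xv,d@yv])).round(1))
q=w([(322,297),(425,258),(460,352),(362,392)],.09)[:,:2];print("sq edges",[ (np.round(L(q[i]-q[i-1])*1000,1),np.degrees(np.arctan2(*(q[i]-q[i-1])[::-1])).round(1)) for i in range(4)],q.mean(0))
print("jar d",w([(104,186),(250,186)],.104),"dish d",w([(281,197),(416,197)],.042))
print("coaster",w([(247,238),(57,238),(437,238),(247,46),(247,428)],.004,365,180,10).round(4).tolist())
E
python3 m.py
```

```text
rim [[0.6834, 0.1425, 0.045], [0.7189, -0.1042, 0.045], [0.5568, -0.1279, 0.045], [0.5146, 0.1192, 0.045]]
sizes back 0.24927564342510333 left 0.17042459059995693 right 0.16383004727226275 front 0.2506511828900681
yaw 8.184916215137124 C [0.61898247 0.00735042] mean of corners [0.6184044  0.00741549]
pad L [0.6417 0.0813]
pad R [ 0.6616 -0.0572]
pad F [0.5843 0.0024]
jar [0.641  0.0812 0.104 ] caddy [32.3 70. ]
dish [0.6542 0.0155 0.042 ] caddy [36.  3.]
sq [0.5818 0.002  0.11  ] caddy [-37.5  -0. ]
slim [ 0.6612 -0.0564  0.116 ] caddy [ 32.7 -69.1]
sq edges [(np.float64(41.4), np.float64(18.7)), (np.float64(43.2), np.float64(-72.1)), (np.float64(40.5), np.float64(-164.2)), (np.float64(41.2), np.float64(109.2))] [0.5838734  0.00111574]
jar d [[0.64280678 0.10950278 0.104     ]
 [0.63913584 0.05289851 0.104     ]] dish d [[ 0.6559836   0.04333364  0.042     ]
 [ 0.65234934 -0.01277734  0.042     ]]
coaster [[0.5056, -0.3146, 0.004], [0.5086, -0.2669, 0.004], [0.5025, -0.3623, 0.004], [0.5551, -0.3215, 0.004], [0.4576, -0.3081, 0.004]]
```

Measurements agree with the given sizes: caddy yaw is 8.2°, the containers sit on their pads to about 2 mm, and the coaster is 96 mm across. The jar is on the left pad, the slim bottle on the right and the square bottle in front.

```bash
cat > d.py <<'E'
import sys,numpy as np
from plant import ctrl
from scipy.spatial.transform import Rotation as Ro
# usage: d.py x,y,z,yaw ...  (mm, deg): shift and turn from the present pose
o=ctrl.get_obs();p=np.array(o["tool_pos"]);R=Ro.from_euler("xyz",o["orientation"],degrees=True)
print("t",round(o["clock"],2),"pos",(p*1000).round(1),"rpy",np.round(o["orientation"],2),"open",round(o["opening"]*1000,1),"F",np.round(o["force"],1))
for a in sys.argv[1:]:
    x,y,z,w=map(float,a.split(","))
    d=R.inv().apply(np.array([x,y,z])/1000-p)*100
    print(d.round(2),(R.inv()*Ro.from_euler("xyz",[180,0,w],degrees=True)).as_rotvec(degrees=True).round(1))
E
python3 d.py 641,81,180,-171.8
```

```text
t 0.1 pos [ 187.5 -647.9  197.4] rpy [ 1.7992e+02 -1.0000e-02 -1.6386e+02] open 87.5 F [ 0.2 -0.1 -0. ]
[-63.82  57.42   1.82] [ 0.1 -0.   7.9]
```

Units first: shifts go in shares of 60 cm and turns go in shares of 90 degrees. So -25 cm / 60 = -0.4167, -22.5 cm / 60 = -0.375.

Call:
{"fn": "send_rows", "kwargs": {
  "plan": [
    [[-0.0667,0.06,0,0,0,0],[-0.1333,0.12,0,0,0,0],[-0.1833,0.165,0,0,0,0],[-0.2333,0.21,0,0,0,0],[-0.2833,0.255,0,0,0,0],[-0.3333,0.3,0,0,0,0],[-0.375,0.3367,0.0083,0,0,0],[-0.4167,0.3733,0.01,0,0,0]]
  ],
  "fingers": 1
}}

```text
clock: 0.77
tool_pos: [0.3645, -0.3639, 0.1921]
orientation: [180.0, 0.0, -163.9]
force: [1.1, -0.8, 0.7]
opening: 0.0878
gripper_force: 0.0
```

Call:
{"fn": "send_rows", "kwargs": {
  "plan": [
    [[-0.05,0.045,0,0,0,0],[-0.1,0.09,0,0,0,0],[-0.15,0.135,0,0,0,0],[-0.2,0.18,0,0,0,0],[-0.25,0.225,0,0,0,0],[-0.3,0.27,0,0,0,0],[-0.35,0.315,0.0083,0,0,0],[-0.4,0.36,0.01,0,0,0]]
  ]
}}

```text
clock: 1.43
tool_pos: [0.5348, -0.0895, 0.1858]
orientation: [180.0, -0.0, -163.8]
force: [0.4, -0.0, 0.2]
opening: 0.0874
gripper_force: 0.0
```

Scaled: -14.8 cm / 60 = -0.2467, -14 cm / 60 = -0.2333, 7.9 degrees / 90 = 0.0878.

Call:
{"fn": "send_rows", "kwargs": {
  "plan": [
    [[-0.05,0.045,0,0,0,0.0333],[-0.1,0.09,0,0,0,0.0667],[-0.15,0.135,0,0,0,0.0878],[-0.2,0.18,0,0,0,0.0878],[-0.2333,0.21,0,0,0,0.0878],[-0.2467,0.2233,0.01,0,0,0.0878],[-0.2467,0.2233,0.01,0,0,0.0878],[-0.2467,0.2233,0.01,0,0,0.0878]]
  ]
}}

```text
clock: 2.1
tool_pos: [0.6388, 0.0783, 0.1791]
orientation: [-180.0, -0.1, -171.7]
force: [0.0, -0.6, -0.1]
opening: 0.0879
gripper_force: 0.0
```

```bash
python3 d.py 641,81,53,-171.8 641,81,150,-171.8; python3 -c "
from h import *
s=grab('wrist','w1')"
```

```text
t 2.1 pos [638.8  78.3 179.1] rpy [-1.7998e+02 -1.4000e-01 -1.7171e+02] open 87.9 F [ 0.  -0.6 -0.1]
[-0.29  0.24 12.61] [-0.  -0.1  0.1]
[-0.27  0.24  2.91] [-0.  -0.1  0.1]
```

View pics/w1.png

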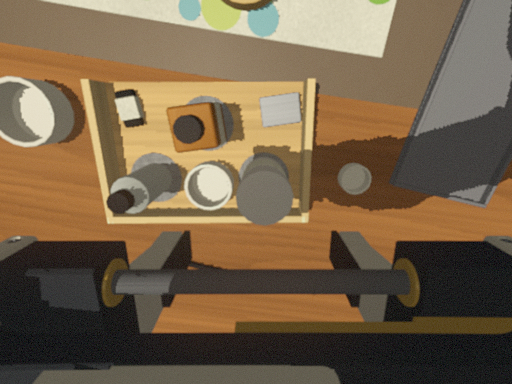

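The wrist view shows the jar at (265,195), midway between the open fingers, with nothing else beneath them. I'll descend and grip.

Scaled: 12.6 cm / 60 = 0.21, 12.2 cm / 60 = 0.2033.

Call:
{"fn": "send_rows", "kwargs": {
  "plan": [
    [[-0.005,0.0033,0.0583,0,0,0],[-0.005,0.0033,0.1167,0,0,0],[-0.005,0.0033,0.1583,0,0,0],[-0.005,0.0033,0.1867,0,0,0],[-0.005,0.0033,0.2033,0,0,0],[-0.005,0.0033,0.21,0,0,0],[-0.005,0.0033,0.21,0,0,0]]
  ]
}}

```text
clock: 2.73
tool_pos: [0.642, 0.0798, 0.0544]
orientation: [-180.0, -0.0, -171.8]
force: [-0.4, 0.2, -0.7]
opening: 0.0877
gripper_force: 0.0
```

Call:
{"fn": "send_rows", "kwargs": {
  "plan": [
    [[0,0,0,0,0,0],[0,0,0,0,0,0],[0,0,0,0,0,0],[0,0,0,0,0,0],[0,0,0,0,0,0],[0,0,0,0,0,0],[0,0,0,0,0,0],[0,0,0,0,0,0]]
  ],
  "fingers": 0
}}

```text
clock: 3.4
tool_pos: [0.6427, 0.0811, 0.055]
orientation: [180.0, 0.1, -171.7]
force: [-1.1, 2.9, 4.8]
opening: 0.0572
gripper_force: 30.0
```

```bash
python3 d.py 641,81,143,-171.8 574,321,143,-171.8 574,321,46,-171.8
```

```text
t 3.4 pos [642.7  81.1  55. ] rpy [ 1.7998e+02  7.0000e-02 -1.7173e+02] open 57.2 F [-1.1  2.9  4.8]
[ 0.16  0.02 -8.8 ] [0.  0.1 0.1]
[ 3.34 24.73 -8.8 ] [0.  0.1 0.1]
[ 3.35 24.73  0.9 ] [0.  0.1 0.1]
```

Scaled: 10.5 cm / 60 = 0.175, -9 cm / 60 = -0.15.

Call:
{"fn": "send_rows", "kwargs": {
  "plan": [
    [[0,0,-0.0167,0,0,0],[0,0,-0.05,0,0,0],[0,0,-0.0917,0,0,0],[0,0,-0.1333,0,0,0],[0.005,0.0333,-0.15,0,0,0],[0.01,0.075,-0.15,0,0,0],[0.0167,0.125,-0.15,0,0,0],[0.0233,0.175,-0.15,0,0,0]]
  ]
}}

```text
clock: 4.07
tool_pos: [0.6123, 0.1827, 0.1444]
orientation: [-180.0, -0.1, -171.8]
force: [0.7, 0.5, -3.3]
opening: 0.0574
gripper_force: 30.0
```

Scaled: 14.2 cm / 60 = 0.2367, 13.3 cm / 60 = 0.2217.

Call:
{"fn": "send_rows", "kwargs": {
  "plan": [
    [[0.0067,0.05,0,0,0,0],[0.0133,0.1,0,0,0,0],[0.02,0.1467,0,0,0,0],[0.0267,0.1883,0,0,0,0],[0.03,0.2217,0,0,0,0],[0.0317,0.2367,0,0,0,0],[0.0317,0.2367,0,0,0,0],[0.0317,0.2367,0,0,0,0]]
  ]
}}

```text
clock: 4.73
tool_pos: [0.5736, 0.3201, 0.144]
orientation: [-179.9, -0.1, -171.7]
force: [0.5, 0.1, -2.6]
opening: 0.0574
gripper_force: 30.0
```

```bash
python3 d.py 574,321,48,-171.8; python3 -c "
from h import *
s=grab('scene','s1');t=grab('top','t1')"
```

```text
t 4.73 pos [573.6 320.1 144. ] rpy [-1.7995e+02 -7.0000e-02 -1.7171e+02] open 57.4 F [ 0.5  0.1 -2.6]
[-0.06  0.1   9.6 ] [-0.1 -0.1  0.1]
```

View pics/s1.png

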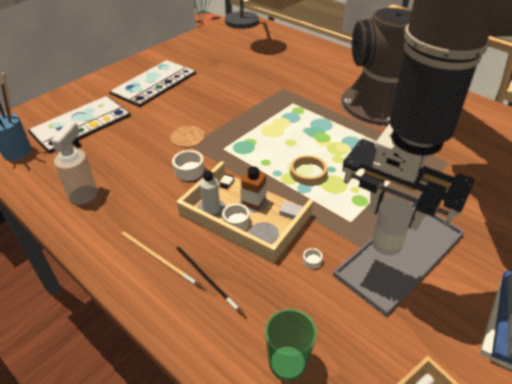

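The jar hangs upright at (390,232) over the tray, and its empty pad is visible at (264,234). Next I'll lower it.

Scaled: 9.4 cm / 60 = 0.1567, 9.3 cm / 60 = 0.155.

Call:
{"fn": "send_rows", "kwargs": {
  "plan": [
    [[0,0.0017,0.05,0,0,0],[0,0.0017,0.1,0,0,0],[0,0.0017,0.1333,0,0,0],[0,0.0017,0.15,0,0,0],[0,0.0017,0.1533,0,0,0],[0,0.0017,0.155,0,0,0],[0,0.0017,0.1567,0,0,0],[0,0.0017,0.1567,0,0,0]]
  ]
}}

```text
clock: 5.5
tool_pos: [0.5749, 0.3219, 0.0519]
orientation: [179.9, 0.1, -171.8]
force: [0.3, -0.5, -3.8]
opening: 0.0575
gripper_force: 30.0
```

Scaled: 0.2 cm / 60 = 0.0033, 0.1 cm / 60 = 0.0017.

Call:
{"fn": "send_rows", "kwargs": {
  "plan": [
    [[0,0,0.0017,0,0,0],[0,0,0.0017,0,0,0],[0,0,0.0033,0,0,0],[0,0,0.0033,0,0,0]]
  ]
}}

```text
clock: 5.83
tool_pos: [0.574, 0.3215, 0.0486]
orientation: [180.0, 0.0, -171.7]
force: [1.8, 0.0, -3.9]
opening: 0.0575
gripper_force: 30.0
```

Scaled: 0.1 cm / 60 = 0.0017.

Call:
{"fn": "send_rows", "kwargs": {
  "plan": [
    [[0,0,0.0017,0,0,0],[0,0,0.0017,0,0,0],[0,0,0.0017,0,0,0]]
  ]
}}

```text
clock: 6.08
tool_pos: [0.5743, 0.3216, 0.048]
orientation: [180.0, 0.0, -171.7]
force: [-1.0, -0.7, 1.7]
opening: 0.0574
gripper_force: 30.0
```

Call:
{"fn": "send_rows", "kwargs": {
  "plan": [
    [[0,0,0,0,0,0],[0,0,0,0,0,0],[0,0,0,0,0,0],[0,0,0,0,0,0],[0,0,0,0,0,0],[0,0,0,0,0,0]]
  ],
  "fingers": 1
}}

```text
clock: 6.58
tool_pos: [0.574, 0.3213, 0.0473]
orientation: [-180.0, -0.0, -171.8]
force: [-0.1, -0.5, 0.1]
opening: 0.0865
gripper_force: 0.0
```

Scaled: -11 cm / 60 = -0.1833, -10 cm / 60 = -0.1667.

Call:
{"fn": "send_rows", "kwargs": {
  "plan": [
    [[0,0,-0.0167,0,0,0],[0,0,-0.0583,0,0,0],[0,0,-0.1167,0,0,0],[0,0,-0.1667,0,0,0],[0,0,-0.1833,0,0,0],[0,0,-0.1833,0,0,0]]
  ]
}}

```text
clock: 7.08
tool_pos: [0.5758, 0.3227, 0.1624]
orientation: [179.8, 0.4, -171.7]
force: [-0.1, 0.3, -0.5]
opening: 0.088
gripper_force: 0.0
```

```bash
python3 d.py 583,1.5,160,-162
```

```text
t 7.08 pos [575.8 322.7 162.4] rpy [ 179.79    0.36 -171.73] open 88.0 F [-0.1  0.3 -0.5]
[  3.91 -31.89   0.1 ] [ 0.2  0.4 -9.7]
```

Scaled: -28.5 cm / 60 = -0.475, -26 cm / 60 = -0.4333.

Call:
{"fn": "send_rows", "kwargs": {
  "plan": [
    [[0.0067,-0.05,0,0,0,0],[0.015,-0.1167,0,0,0,0],[0.0233,-0.1833,0,0,0,0],[0.0317,-0.25,0,0,0,0],[0.04,-0.3167,0,0,0,0],[0.0483,-0.3833,0,0,0,0],[0.0533,-0.4333,0,0,0,0],[0.0583,-0.475,0,0,0,0]]
  ]
}}

```text
clock: 7.75
tool_pos: [0.5795, 0.0318, 0.1573]
orientation: [-180.0, -0.0, -171.8]
force: [0.2, 0.4, -0.2]
opening: 0.0878
gripper_force: 0.0
```

Scaled: -3.3 cm / 60 = -0.055, -2 cm / 60 = -0.0333, -9.7 degrees / 90 = -0.1078.

Call:
{"fn": "send_rows", "kwargs": {
  "plan": [
    [[0.0033,-0.0333,0,0,0,-0.0444],[0.0067,-0.055,0,0,0,-0.0889],[0.0067,-0.055,0,0,0,-0.1078],[0.0067,-0.055,0,0,0,-0.1078],[0.0067,-0.055,0,0,0,-0.1078],[0.0067,-0.055,0,0,0,-0.1078]]
  ]
}}

```text
clock: 8.25
tool_pos: [0.5808, 0.0014, 0.1572]
orientation: [180.0, -0.0, -162.1]
force: [-1.2, -0.3, 0.4]
opening: 0.0877
gripper_force: 0.0
```

```bash
python3 d.py 583,1.5,56,-162
```

```text
t 8.25 pos [580.8   1.4 157.2] rpy [ 1.7999e+02 -2.0000e-02 -1.6211e+02] open 87.7 F [-1.2 -0.3  0.4]
[-0.21 -0.05 10.12] [ 0.  -0.  -0.1]
```

Scaled: 10.1 cm / 60 = 0.1683, 10 cm / 60 = 0.1667.

Call:
{"fn": "send_rows", "kwargs": {
  "plan": [
    [[-0.0033,0,0.05,0,0,0],[-0.0033,0,0.1,0,0,0],[-0.0033,0,0.1333,0,0,0],[-0.0033,0,0.155,0,0,0],[-0.0033,0,0.1667,0,0,0],[-0.0033,0,0.1683,0,0,0],[-0.0033,0,0.1683,0,0,0],[-0.0033,0,0.1683,0,0,0]]
  ]
}}

```text
clock: 8.92
tool_pos: [0.5837, 0.0021, 0.0574]
orientation: [-180.0, 0.1, -162.0]
force: [-0.1, -0.1, -0.1]
opening: 0.0877
gripper_force: 0.0
```

Call:
{"fn": "send_rows", "kwargs": {
  "plan": [
    [[0,0,0,0,0,0],[0,0,0,0,0,0],[0,0,0,0,0,0],[0,0,0,0,0,0],[0,0,0,0,0,0],[0,0,0,0,0,0],[0,0,0,0,0,0],[0,0,0,0,0,0]]
  ],
  "fingers": 0
}}

```text
clock: 9.58
tool_pos: [0.5829, 0.0017, 0.0564]
orientation: [180.0, -0.0, -162.1]
force: [-0.4, 1.1, 0.5]
opening: 0.0435
gripper_force: 29.8
```

```bash
python3 d.py 583,1.5,146,-162 490,331,146,-162 490,331,50,-162
```

```text
t 9.58 pos [582.9   1.7  56.4] rpy [ 180.     -0.   -162.05] open 43.5 F [-0.4  1.1  0.5]
[-0.01 -0.02 -8.96] [ 0.  -0.  -0.1]
[-1.31 34.19 -8.96] [ 0.  -0.  -0.1]
[-1.31 34.19  0.64] [ 0.  -0.  -0.1]
```

Scaled: 12 cm / 60 = 0.2, -9 cm / 60 = -0.15.

Call:
{"fn": "send_rows", "kwargs": {
  "plan": [
    [[0,0,-0.0167,0,0,0],[0,0,-0.05,0,0,0],[0,0,-0.0917,0,0,0],[0,0,-0.1333,0,0,0],[0,0.0333,-0.15,0,0,0],[-0.0033,0.0833,-0.15,0,0,0],[-0.005,0.1417,-0.15,0,0,0],[-0.0083,0.2,-0.15,0,0,0]]
  ]
}}

```text
clock: 10.25
tool_pos: [0.5501, 0.1181, 0.1473]
orientation: [180.0, 0.0, -162.1]
force: [-0.3, -0.8, -2.2]
opening: 0.0434
gripper_force: 29.8
```

Scaled: 22.2 cm / 60 = 0.37, 21.4 cm / 60 = 0.3567.

Call:
{"fn": "send_rows", "kwargs": {
  "plan": [
    [[-0.0017,0.0583,0,0,0,0],[-0.0033,0.1167,0,0,0,0],[-0.0067,0.175,0,0,0,0],[-0.0083,0.2333,0,0,0,0],[-0.01,0.2833,0,0,0,0],[-0.0117,0.325,0,0,0,0],[-0.0133,0.3567,0,0,0,0],[-0.0133,0.37,0,0,0,0]]
  ]
}}

```text
clock: 10.92
tool_pos: [0.4891, 0.3334, 0.1468]
orientation: [180.0, 0.0, -161.9]
force: [0.3, -0.5, -1.4]
opening: 0.0435
gripper_force: 29.8
```

Scaled: 9.4 cm / 60 = 0.1567, 9.2 cm / 60 = 0.1533.

Call:
{"fn": "send_rows", "kwargs": {
  "plan": [
    [[0,0,0.0333,0,0,0],[0,0,0.0833,0,0,0],[0,0,0.1167,0,0,0],[0,0,0.1417,0,0,0],[0,0,0.1533,0,0,0],[0,0,0.1567,0,0,0],[0,0,0.1567,0,0,0],[0,0,0.1567,0,0,0]]
  ]
}}

```text
clock: 11.58
tool_pos: [0.4905, 0.3314, 0.0535]
orientation: [180.0, 0.1, -162.0]
force: [-0.0, 0.1, -2.3]
opening: 0.0436
gripper_force: 29.8
```

```bash
python3 d.py 490,331,49.4,-162
```

```text
t 11.58 pos [490.5 331.4  53.5] rpy [ 1.7997e+02  8.0000e-02 -1.6205e+02] open 43.6 F [-0.   0.1 -2.3]
[ 0.06 -0.02  0.41] [ 0.   0.1 -0. ]
```

Scaled: 0.3 cm / 60 = 0.005, 0.2 cm / 60 = 0.0033.

Call:
{"fn": "send_rows", "kwargs": {
  "plan": [
    [[0,0,0.0017,0,0,0],[0,0,0.0033,0,0,0],[0,0,0.005,0,0,0],[0,0,0.005,0,0,0]]
  ]
}}

```text
clock: 11.92
tool_pos: [0.4899, 0.3311, 0.0496]
orientation: [180.0, 0.0, -162.1]
force: [-0.1, 0.1, -1.3]
opening: 0.0434
gripper_force: 29.8
```

Call:
{"fn": "send_rows", "kwargs": {
  "plan": [
    [[0,0,0.0017,0,0,0],[0,0,0.0017,0,0,0],[0,0,0.0017,0,0,0]]
  ]
}}

```text
clock: 12.17
tool_pos: [0.4903, 0.3314, 0.0494]
orientation: [180.0, 0.1, -162.0]
force: [-2.0, -0.4, 5.3]
opening: 0.0436
gripper_force: 29.8
```

Contact (+5 N). I'll release, retreat and go to the slim bottle.

Call:
{"fn": "send_rows", "kwargs": {
  "plan": [
    [[0,0,0,0,0,0],[0,0,0,0,0,0],[0,0,0,0,0,0],[0,0,0,0,0,0],[0,0,0,0,0,0],[0,0,0,0,0,0],[0,0,0,0,0,0]]
  ],
  "fingers": 1
}}

```text
clock: 12.75
tool_pos: [0.4899, 0.331, 0.0483]
orientation: [-180.0, -0.0, -162.1]
force: [-0.4, 0.5, 0.4]
opening: 0.0841
gripper_force: 0.0
```

Scaled: -12 cm / 60 = -0.2, -10 cm / 60 = -0.1667.

Call:
{"fn": "send_rows", "kwargs": {
  "plan": [
    [[0,0,-0.0167,0,0,0],[0,0,-0.0583,0,0,0],[0,0,-0.1167,0,0,0],[0,0,-0.1667,0,0,0],[0,0,-0.2,0,0,0],[0,0,-0.2,0,0,0],[0,0,-0.2,0,0,0],[0,0,-0.2,0,0,0]]
  ]
}}

```text
clock: 13.42
tool_pos: [0.4895, 0.3308, 0.1684]
orientation: [180.0, -0.0, -162.1]
force: [0.4, 0.0, -0.0]
opening: 0.0877
gripper_force: 0.0
```

```bash
python3 d.py 661.5,-57,170,-171.8
```

```text
t 13.42 pos [489.5 330.8 168.4] rpy [ 1.7999e+02 -2.0000e-02 -1.6206e+02] open 87.7 F [ 0.4  0.  -0. ]
[ -4.42 -42.19  -0.17] [ 0.  -0.   9.7]
```

Scaled: -31 cm / 60 = -0.5167, -27 cm / 60 = -0.45.

Call:
{"fn": "send_rows", "kwargs": {
  "plan": [
    [[-0.005,-0.05,0,0,0,0],[-0.0117,-0.1167,0,0,0,0],[-0.0183,-0.1833,0,0,0,0],[-0.0267,-0.25,0,0,0,0],[-0.0333,-0.3167,0,0,0,0],[-0.04,-0.3833,0,0,0,0],[-0.0467,-0.45,0,0,0,0],[-0.0533,-0.5167,0,0,0,0]]
  ]
}}

```text
clock: 14.08
tool_pos: [0.6155, 0.0439, 0.1671]
orientation: [180.0, -0.1, -162.0]
force: [0.5, 0.7, 1.1]
opening: 0.0877
gripper_force: 0.0
```

Scaled: -11.2 cm / 60 = -0.1867, -1.1 cm / 60 = -0.0183, 9.7 degrees / 90 = 0.1078.

Call:
{"fn": "send_rows", "kwargs": {
  "plan": [
    [[-0.0067,-0.0667,0,0,0,0.0333],[-0.0133,-0.125,0,0,0,0.0667],[-0.0183,-0.1667,0,0,0,0.1],[-0.02,-0.1867,0,0,0,0.1078],[-0.02,-0.1867,0,0,0,0.1078],[-0.02,-0.1867,0,0,0,0.1078],[-0.02,-0.1867,0,0,0,0.1078]]
  ]
}}

```text
clock: 14.67
tool_pos: [0.6611, -0.0561, 0.1677]
orientation: [180.0, -0.1, -171.7]
force: [0.3, 0.4, -0.1]
opening: 0.0877
gripper_force: 0.0
```

```bash
python3 d.py 661.5,-57,56,-171.8
```

```text
t 14.67 pos [661.1 -56.1 167.7] rpy [ 1.7999e+02 -7.0000e-02 -1.7169e+02] open 87.7 F [ 0.3  0.4 -0.1]
[-0.04 -0.1  11.17] [ 0.  -0.1  0.1]
```

Scaled: 11.2 cm / 60 = 0.1867, 11 cm / 60 = 0.1833.

Call:
{"fn": "send_rows", "kwargs": {
  "plan": [
    [[0,-0.0017,0.05,0,0,0],[0,-0.0017,0.1,0,0,0],[0,-0.0017,0.1417,0,0,0],[0,-0.0017,0.1717,0,0,0],[0,-0.0017,0.1833,0,0,0],[0,-0.0017,0.1867,0,0,0],[0,-0.0017,0.1867,0,0,0],[0,-0.0017,0.1867,0,0,0]]
  ]
}}

```text
clock: 15.33
tool_pos: [0.6629, -0.0573, 0.0579]
orientation: [-180.0, 0.1, -171.7]
force: [0.3, 0.3, -0.0]
opening: 0.0876
gripper_force: 0.0
```

Call:
{"fn": "send_rows", "kwargs": {
  "plan": [
    [[0,0,0,0,0,0],[0,0,0,0,0,0],[0,0,0,0,0,0],[0,0,0,0,0,0],[0,0,0,0,0,0],[0,0,0,0,0,0],[0,0,0,0,0,0],[0,0,0,0,0,0]]
  ],
  "fingers": 0
}}

```text
clock: 16.0
tool_pos: [0.6619, -0.0579, 0.0564]
orientation: [180.0, 0.0, -171.8]
force: [-1.0, 0.3, -0.0]
opening: 0.0397
gripper_force: 1.7
```

```bash
python3 d.py 406,341,146,-171.8 406,341,50,-171.8
```

```text
t 16.0 pos [661.9 -57.9  56.4] rpy [ 180.      0.   -171.76] open 39.7 F [-1.   0.3 -0. ]
[19.61 43.14 -8.96] [0. 0. 0.]
[19.61 43.14  0.64] [0. 0. 0.]
```

Scaled: -12 cm / 60 = -0.2, -11 cm / 60 = -0.1833.

Call:
{"fn": "send_rows", "kwargs": {
  "plan": [
    [[0,0,0,0,0,0],[0,0,0,0,0,0],[0,0,-0.0167,0,0,0],[0,0,-0.05,0,0,0],[0,0,-0.0917,0,0,0],[0,0,-0.1417,0,0,0],[0,0,-0.1833,0,0,0],[0,0,-0.2,0,0,0]]
  ]
}}

```text
clock: 16.67
tool_pos: [0.6636, -0.0581, 0.1813]
orientation: [-179.9, 0.3, -171.7]
force: [0.9, -0.2, -0.5]
opening: 0.0381
gripper_force: 30.0
```

Scaled: 24.8 cm / 60 = 0.4133, 21.5 cm / 60 = 0.3583.

Call:
{"fn": "send_rows", "kwargs": {
  "plan": [
    [[0.0167,0.0333,0,0,0,0],[0.0383,0.0833,0,0,0,0],[0.0633,0.1383,0,0,0,0],[0.0883,0.1933,0,0,0,0],[0.1133,0.2483,0,0,0,0],[0.1383,0.3033,0,0,0,0],[0.1633,0.3583,0,0,0,0],[0.1883,0.4133,0,0,0,0]]
  ]
}}

```text
clock: 17.33
tool_pos: [0.5129, 0.1723, 0.1761]
orientation: [-180.0, -0.0, -171.8]
force: [0.6, 0.5, -1.6]
opening: 0.0381
gripper_force: 30.0
```

Scaled: 18.3 cm / 60 = 0.305, 17.7 cm / 60 = 0.295.

Call:
{"fn": "send_rows", "kwargs": {
  "plan": [
    [[0.025,0.055,0,0,0,0],[0.05,0.11,0,0,0,0],[0.075,0.165,0,0,0,0],[0.1,0.22,0,0,0,0],[0.12,0.2667,0,0,0,0],[0.1333,0.295,0,0,0,0],[0.1383,0.305,0,0,0,0],[0.1383,0.305,0,0,0,0]]
  ]
}}

```text
clock: 18.0
tool_pos: [0.4051, 0.3414, 0.1761]
orientation: [-180.0, -0.0, -171.6]
force: [0.3, -0.4, -1.9]
opening: 0.0384
gripper_force: 30.0
```

Scaled: 12.3 cm / 60 = 0.205, 12.2 cm / 60 = 0.2033.

Call:
{"fn": "send_rows", "kwargs": {
  "plan": [
    [[0,0,0.05,0,0,0],[0,0,0.1,0,0,0],[0,0,0.15,0,0,0],[0,0,0.1833,0,0,0],[0,0,0.2,0,0,0],[0,0,0.2033,0,0,0],[0,0,0.205,0,0,0],[0,0,0.205,0,0,0]]
  ]
}}

```text
clock: 18.67
tool_pos: [0.4069, 0.341, 0.0544]
orientation: [179.9, 0.1, -171.8]
force: [0.1, 0.0, -1.8]
opening: 0.0382
gripper_force: 30.0
```

Scaled: 0.1 cm / 60 = 0.0017.

Call:
{"fn": "send_rows", "kwargs": {
  "plan": [
    [[0,0,0,0,0,0],[0,0,0,0,0,0],[0,0,0.0017,0,0,0],[0,0,0.0017,0,0,0]]
  ]
}}

```text
clock: 19.0
tool_pos: [0.4062, 0.3408, 0.0528]
orientation: [180.0, 0.0, -171.8]
force: [0.3, -0.0, -1.4]
opening: 0.0385
gripper_force: 30.0
```

```bash
python3 d.py 406,341,49.4,-171.8
```

```text
t 19.0 pos [406.2 340.8  52.8] rpy [ 1.7996e+02  3.0000e-02 -1.7175e+02] open 38.5 F [ 0.3 -0.  -1.4]
[0.02 0.02 0.34] [0. 0. 0.]
```

Scaled: 0.2 cm / 60 = 0.0033, 0.1 cm / 60 = 0.0017.

Call:
{"fn": "send_rows", "kwargs": {
  "plan": [
    [[0,0,0.0017,0,0,0],[0,0,0.0033,0,0,0],[0,0,0.0033,0,0,0],[0,0,0.0033,0,0,0]]
  ]
}}

```text
clock: 19.33
tool_pos: [0.406, 0.3405, 0.0503]
orientation: [-180.0, -0.0, -171.7]
force: [0.2, 0.8, -1.4]
opening: 0.0381
gripper_force: 30.0
```

```bash
python3 -c "
from h import *
s=grab('scene','s2');crop(s,320,480,160,310,4,'s2c');grab('top','t2')"
```

```text
(no output)
```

View pics/s2c.png

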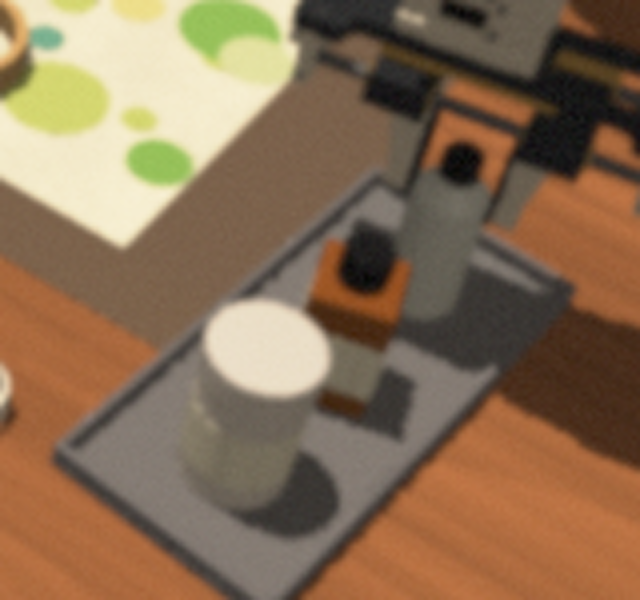

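The jar at (255,400), the square bottle at (355,330) and the held slim bottle at (440,235) all stand upright (crop pixels). I'll lower the slim bottle to contact.

Scaled: 0.1 cm / 60 = 0.0017, 0.05 cm / 60 = 0.0008.

Call:
{"fn": "send_rows", "kwargs": {
  "plan": [
    [[0,0,0.0008,0,0,0],[0,0,0.0017,0,0,0],[0,0,0.0017,0,0,0],[0,0,0.0017,0,0,0]]
  ]
}}

```text
clock: 19.77
tool_pos: [0.4061, 0.3406, 0.0494]
orientation: [180.0, 0.0, -171.8]
force: [-0.7, -0.4, -1.5]
opening: 0.0383
gripper_force: 30.0
```

Scaled: 0.1 cm / 60 = 0.0017, 0.05 cm / 60 = 0.0008.

Call:
{"fn": "send_rows", "kwargs": {
  "plan": [
    [[0,0,0.0008,0,0,0],[0,0,0.0017,0,0,0],[0,0,0.0017,0,0,0],[0,0,0.0017,0,0,0]]
  ]
}}

```text
clock: 20.1
tool_pos: [0.4066, 0.3409, 0.0492]
orientation: [180.0, 0.1, -171.7]
force: [-0.1, -0.5, 5.0]
opening: 0.0383
gripper_force: 30.0
```

Contact. Release, lift and move over the dish.

Call:
{"fn": "send_rows", "kwargs": {
  "plan": [
    [[0,0,0,0,0,0],[0,0,0,0,0,0],[0,0,0,0,0,0],[0,0,0,0,0,0],[0,0,0,0,0,0],[0,0,0,0,0,0],[0,0,0,0,0,0]]
  ],
  "fingers": 1
}}

```text
clock: 20.68
tool_pos: [0.4061, 0.3405, 0.0483]
orientation: [-180.0, -0.0, -171.8]
force: [-0.7, 0.7, 0.2]
opening: 0.0795
gripper_force: 0.0
```

Scaled: -12 cm / 60 = -0.2, -10 cm / 60 = -0.1667.

Call:
{"fn": "send_rows", "kwargs": {
  "plan": [
    [[0,0,-0.0167,0,0,0],[0,0,-0.0583,0,0,0],[0,0,-0.1167,0,0,0],[0,0,-0.1667,0,0,0],[0,0,-0.2,0,0,0],[0,0,-0.2,0,0,0],[0,0,-0.2,0,0,0],[0,0,-0.2,0,0,0]]
  ]
}}

```text
clock: 21.35
tool_pos: [0.4058, 0.3403, 0.1684]
orientation: [180.0, -0.0, -171.8]
force: [-0.0, -0.3, 0.1]
opening: 0.0882
gripper_force: 0.0
```

```bash
python3 d.py 657,16,170,-171.8
```

```text
t 21.35 pos [405.8 340.3 168.4] rpy [ 1.7999e+02 -2.0000e-02 -1.7176e+02] open 88.2 F [-0.  -0.3  0.1]
[-20.22 -35.69  -0.17] [ 0. -0.  0.]
```

Scaled: -27.3 cm / 60 = -0.455, -23.8 cm / 60 = -0.3967.

Call:
{"fn": "send_rows", "kwargs": {
  "plan": [
    [[-0.025,-0.0433,0,0,0,0],[-0.0583,-0.1033,0,0,0,0],[-0.0917,-0.1617,0,0,0,0],[-0.125,-0.22,0,0,0,0],[-0.1583,-0.28,0,0,0,0],[-0.1917,-0.3383,0,0,0,0],[-0.225,-0.3967,0,0,0,0],[-0.2583,-0.455,0,0,0,0]]
  ]
}}

```text
clock: 22.02
tool_pos: [0.5989, 0.0905, 0.167]
orientation: [-180.0, -0.1, -171.8]
force: [1.0, 1.5, 0.4]
opening: 0.0877
gripper_force: 0.0
```

Scaled: -8.4 cm / 60 = -0.14, -8 cm / 60 = -0.1333.

Call:
{"fn": "send_rows", "kwargs": {
  "plan": [
    [[-0.0333,-0.0583,0,0,0,0],[-0.0617,-0.1083,0,0,0,0],[-0.075,-0.1333,0,0,0,0],[-0.0783,-0.14,0,0,0,0],[-0.0783,-0.14,0,0,0,0],[-0.0783,-0.14,0,0,0,0],[-0.0783,-0.14,0,0,0,0]]
  ]
}}

```text
clock: 22.6
tool_pos: [0.6565, 0.0172, 0.168]
orientation: [180.0, -0.0, -171.7]
force: [0.4, -0.1, -0.2]
opening: 0.0877
gripper_force: 0.0
```

```bash
python3 d.py 657,16,16,-171.8;python3 -c "
from h import *
s=grab('wrist','w2');t=grab('top','t3')
print(proj(s,[(.657,.016,.042),(.619,.00735,.012)]).round(0))"
```

```text
t 22.6 pos [656.5  17.2 168. ] rpy [ 1.7999e+02 -5.0000e-02 -1.7170e+02] open 87.7 F [ 0.4 -0.1 -0.2]
[-0.05 -0.13 15.2 ] [ 0.  -0.   0.1]
[[260. 182.]
 [258. 145.]]
```

View pics/w2.png

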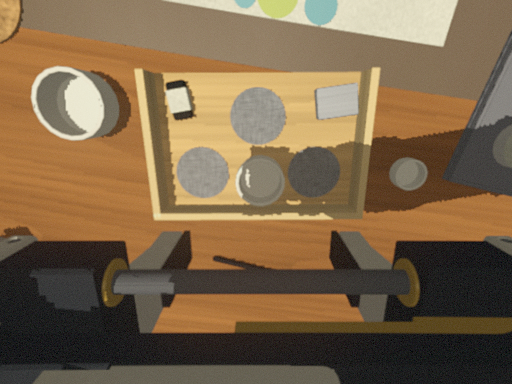

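The dish is at (260,181), where I predicted (260,182). The empty pads are at (258,115), (203,172) and (314,171). I'll descend and grip, and check the pads by ray cast.

Call:
{"fn": "send_rows", "kwargs": {
  "plan": [
    [[0,-0.0017,0.0583,0,0,0],[0,-0.0017,0.1167,0,0,0],[0,-0.0017,0.1667,0,0,0],[0,-0.0017,0.2083,0,0,0],[0,-0.0017,0.2367,0,0,0],[0,-0.0017,0.2483,0,0,0],[0,-0.0017,0.25,0,0,0],[0,-0.0017,0.25,0,0,0]]
  ]
}}

```text
clock: 23.37
tool_pos: [0.6577, 0.0159, 0.0191]
orientation: [-180.0, 0.0, -171.7]
force: [0.2, 0.3, 0.5]
opening: 0.0877
gripper_force: 0.0
```

Call:
{"fn": "send_rows", "kwargs": {
  "plan": [
    [[0,0,0,0,0,0],[0,0,0,0,0,0],[0,0,0,0,0,0],[0,0,0,0,0,0],[0,0,0,0,0,0],[0,0,0,0,0,0],[0,0,0,0,0,0],[0,0,0,0,0,0]]
  ],
  "fingers": 0
}}

```text
clock: 24.03
tool_pos: [0.6574, 0.0152, 0.0184]
orientation: [-180.0, -0.0, -171.8]
force: [-0.5, -0.1, -0.9]
opening: 0.04
gripper_force: 0.0
```

```bash
python3 d.py 506,-314.7,100,-171.8 506,-314.7,9,-171.8;python3 -c "
from h import *
s=load('w2')
print(onz(s,[(258,115),(203,172),(314,171)],.012).round(4))
g=cv2.cvtColor(s['img'],cv2.COLOR_RGB2HSV)
for n in ('w2','t3'):
  s=load(n);g=cv2.cvtColor(s['img'],cv2.COLOR_RGB2HSV)
  m=cv2.inRange(g,(0,0,20),(180,75,200))
  for P in [(.6417,.0813,.012),(.6616,-.0572,.012),(.5843,.0024,.012)]:
    u,v=proj(s,[P])[0].astype(int);k=cv2.connectedComponentsWithStats(cv2.morphologyEx(m,cv2.MORPH_OPEN,np.ones((3,3))),connectivity=4);l=k[1][v,u]
    print(n,P,k[2][l],onz(s,[k[3][l]],.012).round(4)) if l else print(n,'none',g[v,u])
"
```

```text
t 24.03 pos [657.4  15.2  18.4] rpy [-180.     -0.   -171.76] open 40.0 F [-0.5 -0.1 -0.9]
[ 19.71 -30.48  -8.16] [-0. -0.  0.]
[ 19.71 -30.48   0.94] [-0. -0.  0.]
[[ 0.584   0.0028  0.012 ]
 [ 0.6626 -0.0563  0.012 ]
 [ 0.6411  0.0826  0.012 ]]
w2 (0.6417, 0.0813, 0.012) [ 288  147   52   50 2033] [[0.6419 0.082  0.012 ]]
w2 (0.6616, -0.0572, 0.012) [ 177  147   52   51 2074] [[ 0.6628 -0.0572  0.012 ]]
w2 (0.5843, 0.0024, 0.012) [ 230   87   56   58 2502] [[0.5846 0.0022 0.012 ]]
t3 (0.6417, 0.0813, 0.012) [218 149  24  24 462] [[0.6417 0.0816 0.012 ]]
t3 (0.6616, -0.0572, 0.012) [271 138  25  24 465] [[ 0.6626 -0.0572  0.012 ]]
t3 (0.5843, 0.0024, 0.012) [250 168  25  24 483] [[0.585  0.0019 0.012 ]]
```

The fingers closed to 40 mm with no force, so the dish isn't between them. I'll look before going further.

```bash
python3 -c "
from h import *
s=grab('scene','s4');t=grab('top','t4');w=grab('wrist','w4')
a=cv2.resize(s['img'][150:270,170:330,::-1],(640,480));
b=cv2.resize(w['img'][:,:,::-1],None,fx=.0+.31,fy=.31)
a[:b.shape[0],:b.shape[1]]=b
cv2.imwrite('pics/c4.png',a);print(ctrl.get_obs()['opening'])"
```

```text
0.027977345555132843
```

View pics/c4.png

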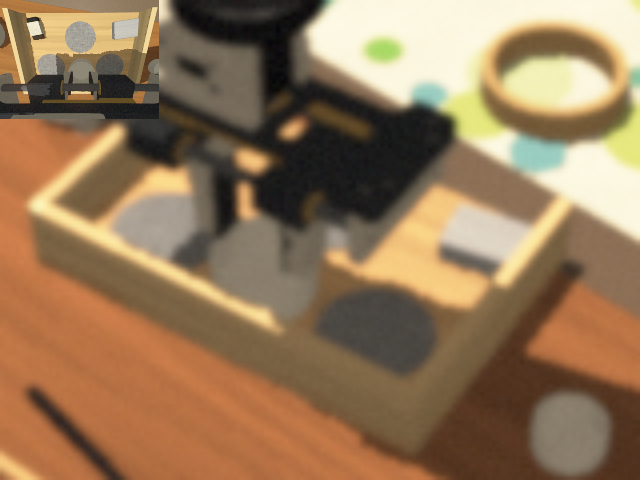

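```bash
python3 -c "
from h import *
s=load('scene0')
s=load('s4');w=load('w4')
a=cv2.resize(s['img'][180:250,200:290,::-1],(450,350),interpolation=cv2.INTER_CUBIC)
b=cv2.resize(w['img'][120:384,60:460,::-1],(750,495))[:,150:600]
b=b[:245] if False else b
c=np.vstack([a[:],cv2.resize(b,(450,249))]);cv2.imwrite('pics/c5.png',c);print(c.shape)"
```

```text
(599, 450, 3)
```

View pics/c5.png

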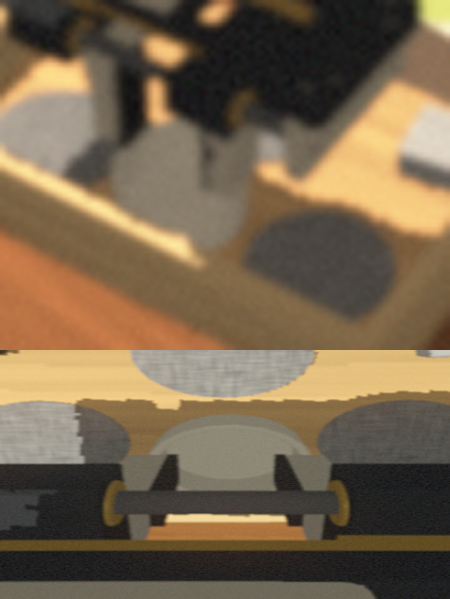

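```bash
python3 -c "
from h import *
w=load('w4');s=load('s4')
a=np.linspace(0,2*np.pi,13)[:-1]
print(w['pose'].round(3))
for z in(.012,.042):
  P=np.c_[.657+.029*np.cos(a),.016+.029*np.sin(a),0*a+z]
  print(z,'w',proj(w,P).round(0).astype(int).tolist());print(z,'s',proj(s,P).round(0).astype(int).tolist())
print('tcp w',proj(w,[(.6574,.0152,.018)]),'s',proj(s,[(.6574,.0152,.018)]),proj(s,[(.6574+.02*.1424,.0152-.02*.9898,.018),(.6574-.02*.1424,.0152+.02*.9898,.018)]))
"
```

```text
[[-0.143  0.943  0.299  0.577]
 [ 0.99   0.137  0.043  0.002]
 [-0.     0.302 -0.953  0.206]
 [ 0.     0.     0.     1.   ]]
0.012 w [[257, 255], [276, 253], [292, 242], [300, 226], [299, 208], [287, 192], [269, 184], [248, 187], [232, 198], [225, 216], [228, 234], [240, 248]]
0.012 s [[227, 230], [233, 232], [240, 232], [246, 229], [249, 224], [249, 219], [245, 215], [239, 213], [232, 213], [226, 216], [223, 220], [223, 225]]
0.042 w [[257, 277], [279, 275], [297, 263], [307, 245], [305, 224], [292, 206], [270, 197], [246, 200], [227, 213], [219, 233], [223, 254], [237, 269]]
0.042 s [[226, 220], [232, 222], [239, 222], [245, 219], [249, 215], [248, 210], [245, 206], [239, 203], [232, 204], [226, 206], [222, 211], [222, 216]]
tcp w [[261.64527582 224.50958999]] s [[235.43821738 220.32581677]] [[228.03367841 216.67412607]
 [242.96963551 224.03735277]]
```

```bash
python3 -c "
from h import *
def e(n,x0,x1,y0,y1,W,H):
  i=load(n)['img'][y0:y1,x0:x1,::-1].astype(float);i=255*np.clip(i/190,0,1)**.6
  return cv2.resize(i.astype(np.uint8),(W,H),interpolation=cv2.INTER_CUBIC)
a=e('s4',205,265,185,240,400,300);b=e('t4',230,290,130,175,400,300);c=e('w4',190,340,170,290,400,300);d=e('scene0',205,265,185,240,400,300)
cv2.imwrite('pics/c6.png',np.vstack([np.hstack([a,b]),np.hstack([c,d])]))"
```

```text
(no output)
```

View pics/c6.png

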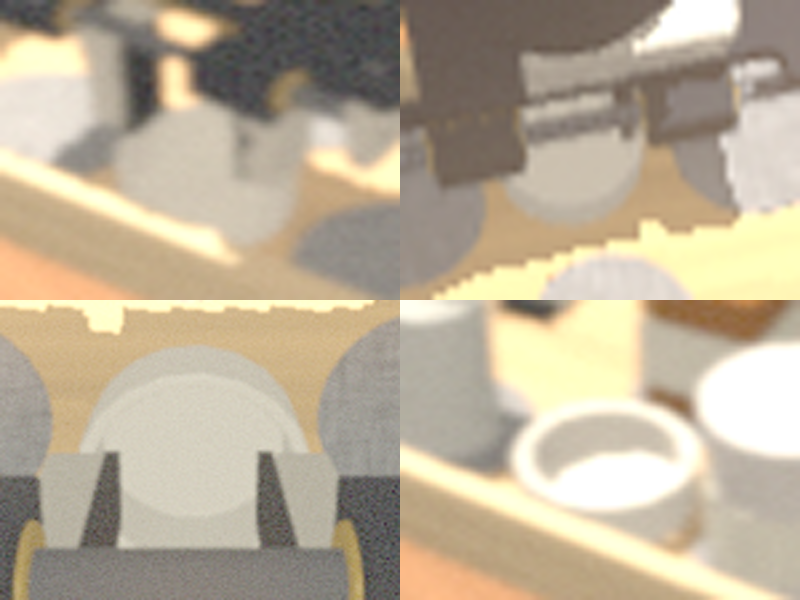

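Enhanced views show the dish still upright and unmoved. The fingertips closed just above its rim (tips at z of about 45 mm), so the real tips sit about 25 mm higher than the TCP reading. That also explains the jar being held by its lid. I'll raise, open and go lower.

Scaled: -6 cm / 60 = -0.1, -5 cm / 60 = -0.0833.

Call:
{"fn": "send_rows", "kwargs": {
  "plan": [
    [[0,0,-0.0167,0,0,0],[0,0,-0.05,0,0,0],[0,0,-0.0833,0,0,0],[0,0,-0.1,0,0,0],[0,0,-0.1,0,0,0]]
  ]
}}

```text
clock: 24.6
tool_pos: [0.6593, 0.0156, 0.0819]
orientation: [180.0, 0.3, -171.7]
force: [0.9, 0.2, 0.2]
opening: 0.001
gripper_force: 0.0
```

Call:
{"fn": "send_rows", "kwargs": {
  "plan": [
    [[0,0,0,0,0,0],[0,0,0,0,0,0],[0,0,0,0,0,0],[0,0,0,0,0,0],[0,0,0,0,0,0],[0,0,0,0,0,0],[0,0,0,0,0,0],[0,0,0,0,0,0]]
  ],
  "fingers": 1
}}

```text
clock: 25.27
tool_pos: [0.6573, 0.0152, 0.0782]
orientation: [-180.0, -0.0, -171.8]
force: [-0.1, -0.8, 1.0]
opening: 0.0487
gripper_force: 0.0
```

```bash
python3 d.py 657,16,3,-171.8; python3 -c "
from h import *
w=grab('wrist','w5');s=grab('scene','s5')
def e(s,x0,x1,y0,y1,W,H):
  i=s['img'][y0:y1,x0:x1,::-1].astype(float);i=255*np.clip(i/190,0,1)**.6
  return cv2.resize(i.astype(np.uint8),(W,H),interpolation=cv2.INTER_CUBIC)
cv2.imwrite('pics/c7.png',np.hstack([e(w,90,430,60,315,400,300),e(s,190,290,155,230,400,300)]))
p=np.array(ctrl.get_obs()['tool_pos']);u=np.array([-.1424,.9898,0])
for dz in(0,.02,.03):print(dz,[proj(c,[p+k*u+[0,0,dz] for k in(-.044,.044)]).round(0).tolist() for c in(w,s)])
"
```

```text
t 25.27 pos [657.3  15.2  78.2] rpy [-1.8000e+02 -2.0000e-02 -1.7175e+02] open 48.7 F [-0.1 -0.8  1. ]
[0.02 0.08 7.52] [-0. -0.  0.]
0 [[[202.0, 225.0], [322.0, 225.0]], [[218.0, 193.0], [252.0, 209.0]]]
0.02 [[[196.0, 237.0], [328.0, 237.0]], [[217.0, 186.0], [252.0, 202.0]]]
0.03 [[[192.0, 244.0], [332.0, 244.0]], [[217.0, 182.0], [252.0, 198.0]]]
```

View pics/c7.png

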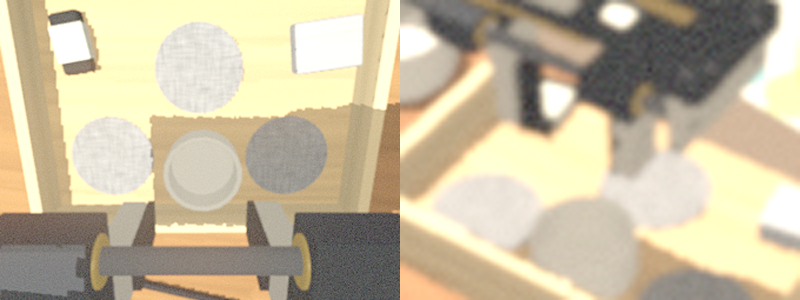

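The tips show about 20–25 mm above the TCP reading in both views, and the dish is undisturbed. I'll descend to TCP z of about 3 mm with the fingers fully open, watching the force.

Scaled: 0.1 cm / 60 = 0.0017.

Call:
{"fn": "send_rows", "kwargs": {
  "plan": [
    [[0,0.0017,0,0,0,0],[0,0.0017,0,0,0,0],[0,0.0017,0,0,0,0],[0,0.0017,0,0,0,0],[0,0.0017,0,0,0,0],[0,0.0017,0,0,0,0],[0,0.0017,0,0,0,0]]
  ],
  "fingers": 1
}}

```text
clock: 25.95
tool_pos: [0.6573, 0.0162, 0.0784]
orientation: [180.0, 0.0, -171.8]
force: [0.3, 0.3, 0.1]
opening: 0.0876
gripper_force: 0.0
```

Scaled: 7 cm / 60 = 0.1167, 6.6 cm / 60 = 0.11.

Call:
{"fn": "send_rows", "kwargs": {
  "plan": [
    [[0,0,0.0333,0,0,0],[0,0,0.0667,0,0,0],[0,0,0.0917,0,0,0],[0,0,0.1033,0,0,0],[0,0,0.11,0,0,0],[0,0,0.1167,0,0,0],[0,0,0.1167,0,0,0],[0,0,0.1167,0,0,0]]
  ]
}}

```text
clock: 26.62
tool_pos: [0.6577, 0.0163, 0.009]
orientation: [-180.0, 0.0, -171.7]
force: [0.2, 0.5, 0.2]
opening: 0.0877
gripper_force: 0.0
```

Scaled: 0.5 cm / 60 = 0.0083, 0.3 cm / 60 = 0.005.

Call:
{"fn": "send_rows", "kwargs": {
  "plan": [
    [[0,0,0.0017,0,0,0],[0,0,0.005,0,0,0],[0,0,0.0083,0,0,0],[0,0,0.0083,0,0,0],[0,0,0.0083,0,0,0]]
  ]
}}

```text
clock: 27.03
tool_pos: [0.6572, 0.0162, 0.0033]
orientation: [180.0, -0.0, -171.8]
force: [-0.1, 0.4, 0.5]
opening: 0.0874
gripper_force: 0.0
```

Call:
{"fn": "send_rows", "kwargs": {
  "plan": [
    [[0,0,0,0,0,0],[0,0,0,0,0,0],[0,0,0,0,0,0],[0,0,0,0,0,0],[0,0,0,0,0,0],[0,0,0,0,0,0],[0,0,0,0,0,0],[0,0,0,0,0,0]]
  ],
  "fingers": 0.5
}}

```text
clock: 27.7
tool_pos: [0.6572, 0.0162, 0.0034]
orientation: [180.0, 0.0, -171.8]
force: [0.3, 0.1, 0.5]
opening: 0.0562
gripper_force: 30.0
```

Gripped at 56 mm and 30 N. Now lifting it to the coaster.

Scaled: -10.5 cm / 60 = -0.175, -10 cm / 60 = -0.1667.

Call:
{"fn": "send_rows", "kwargs": {
  "plan": [
    [[0,0,-0.0083,0,0,0],[0,0,-0.0333,0,0,0],[0,0,-0.075,0,0,0],[0,0,-0.125,0,0,0],[0,0,-0.1667,0,0,0],[0,0,-0.175,0,0,0],[0,0,-0.175,0,0,0]]
  ]
}}

```text
clock: 28.28
tool_pos: [0.6587, 0.0166, 0.1113]
orientation: [180.0, 0.3, -171.7]
force: [0.2, 0.3, -2.1]
opening: 0.0559
gripper_force: 30.0
```

```bash
python3 d.py 506,-314.7,100,-171.8 506,-314.7,-4.6,-171.8
```

```text
t 28.28 pos [658.7  16.6 111.3] rpy [ 179.97    0.27 -171.74] open 55.9 F [ 0.2  0.3 -2.1]
[ 19.87 -30.59   1.02] [0.  0.3 0.1]
[ 19.92 -30.6   11.48] [0.  0.3 0.1]
```

Scaled: -24 cm / 60 = -0.4, -20.9 cm / 60 = -0.3483.

Call:
{"fn": "send_rows", "kwargs": {
  "plan": [
    [[0.025,-0.0383,0,0,0,0],[0.0583,-0.09,0,0,0,0],[0.0917,-0.1417,0,0,0,0],[0.125,-0.1933,0,0,0,0],[0.1583,-0.245,0,0,0,0],[0.1917,-0.2967,0,0,0,0],[0.225,-0.3483,0,0,0,0],[0.2583,-0.4,0,0,0,0]]
  ]
}}

```text
clock: 28.95
tool_pos: [0.5363, -0.2446, 0.1071]
orientation: [179.9, -0.1, -171.8]
force: [0.6, 0.0, -1.3]
opening: 0.0564
gripper_force: 30.0
```

Scaled: 8 cm / 60 = 0.1333, -6.6 cm / 60 = -0.11.

Call:
{"fn": "send_rows", "kwargs": {
  "plan": [
    [[0.0333,-0.0517,0,0,0,0],[0.055,-0.0883,0,0,0,0],[0.0667,-0.105,0,0,0,0],[0.07,-0.11,0,0,0,0],[0.07,-0.11,0.05,0,0,0],[0.07,-0.11,0.1,0,0,0],[0.07,-0.11,0.1333,0,0,0],[0.07,-0.11,0.1333,0,0,0]]
  ]
}}

```text
clock: 29.62
tool_pos: [0.5029, -0.3128, 0.0234]
orientation: [179.8, -0.4, -171.8]
force: [-0.8, 0.1, -1.2]
opening: 0.056
gripper_force: 30.0
```

Scaled: 2 cm / 60 = 0.0333, 1.9 cm / 60 = 0.0317.

Call:
{"fn": "send_rows", "kwargs": {
  "plan": [
    [[0,0,0.0167,0,0,0],[0,0,0.0267,0,0,0],[0,0,0.0317,0,0,0],[0,0,0.0333,0,0,0],[0,0,0.0333,0,0,0],[0,0,0.0333,0,0,0]]
  ]
}}

```text
clock: 30.12
tool_pos: [0.5067, -0.315, 0.0091]
orientation: [-180.0, 0.1, -171.7]
force: [-0.6, -0.2, -0.0]
opening: 0.0563
gripper_force: 30.0
```

```bash
python3 d.py 506,-314.7,-4.6,-171.8
```

```text
t 30.12 pos [ 506.7 -315.     9.1] rpy [-1.7997e+02  6.0000e-02 -1.7174e+02] open 56.3 F [-0.6 -0.2 -0. ]
[0.07 0.04 1.37] [-0.   0.1  0.1]
```

Scaled: 1.1 cm / 60 = 0.0183, 1 cm / 60 = 0.0167.

Call:
{"fn": "send_rows", "kwargs": {
  "plan": [
    [[0,0,0.005,0,0,0],[0,0,0.01,0,0,0],[0,0,0.015,0,0,0],[0,0,0.0167,0,0,0],[0,0,0.0183,0,0,0],[0,0,0.0183,0,0,0]]
  ]
}}

```text
clock: 30.62
tool_pos: [0.506, -0.3148, -0.003]
orientation: [180.0, -0.0, -171.8]
force: [-0.4, -0.2, -1.1]
opening: 0.0564
gripper_force: 30.0
```

Scaled: 0.1 cm / 60 = 0.0017.

Call:
{"fn": "send_rows", "kwargs": {
  "plan": [
    [[0,0,0.0017,0,0,0],[0,0,0.0017,0,0,0],[0,0,0.0017,0,0,0]]
  ]
}}

```text
clock: 30.87
tool_pos: [0.5062, -0.3149, -0.0036]
orientation: [-180.0, 0.0, -171.8]
force: [0.3, 1.4, -0.0]
opening: 0.0563
gripper_force: 30.0
```

Scaled: 0.1 cm / 60 = 0.0017.

Call:
{"fn": "send_rows", "kwargs": {
  "plan": [
    [[0,0,0.0017,0,0,0],[0,0,0.0017,0,0,0],[0,0,0.0017,0,0,0]]
  ]
}}

```text
clock: 31.12
tool_pos: [0.5061, -0.3149, -0.0046]
orientation: [-180.0, 0.0, -171.8]
force: [0.3, 0.3, -0.7]
opening: 0.0562
gripper_force: 30.0
```

Scaled: 0.1 cm / 60 = 0.0017.

Call:
{"fn": "send_rows", "kwargs": {
  "plan": [
    [[0,0,0.0017,0,0,0],[0,0,0.0017,0,0,0],[0,0,0.0017,0,0,0]]
  ]
}}

```text
clock: 31.37
tool_pos: [0.5062, -0.3149, -0.0047]
orientation: [-180.0, 0.0, -171.7]
force: [-2.8, 1.4, 8.3]
opening: 0.0559
gripper_force: 30.0
```

Call:
{"fn": "send_rows", "kwargs": {
  "plan": [
    [[0,0,0,0,0,0],[0,0,0,0,0,0],[0,0,0,0,0,0],[0,0,0,0,0,0],[0,0,0,0,0,0],[0,0,0,0,0,0]]
  ],
  "fingers": 1
}}

```text
clock: 31.87
tool_pos: [0.5061, -0.3149, -0.0057]
orientation: [180.0, -0.0, -171.8]
force: [-0.2, 0.2, -0.6]
opening: 0.0862
gripper_force: 0.0
```

Call:
{"fn": "send_rows", "kwargs": {
  "plan": [
    [[0,0,-0.0167,0,0,0],[0,0,-0.0667,0,0,0],[0,0,-0.1333,0,0,0],[0,0,-0.2,0,0,0],[0,0,-0.25,0,0,0],[0,0,-0.275,0,0,0],[0,0,-0.275,0,0,0],[0,0,-0.275,0,0,0]]
  ]
}}

```text
clock: 32.53
tool_pos: [0.5066, -0.3149, 0.1611]
orientation: [-179.9, 0.2, -171.8]
force: [-0.5, 0.2, -0.6]
opening: 0.0876
gripper_force: 0.0
```

```bash
python3 d.py 406.2,340.7,160,-171.8; python3 -c "
from h import *
t=grab('top','t6');hs=cv2.cvtColor(t['img'],cv2.COLOR_RGB2HSV)
u,v=proj(t,[(.506,-.3147,.034)])[0].astype(int)
m=cv2.inRange(hs,(0,0,110),(180,110,255));m[:v-25]=0;m[v+25:]=0;m[:,:u-25]=0;m[:,u+25:]=0
c=max(cv2.findContours(m,0,2)[0],key=cv2.contourArea);q,r=cv2.minEnclosingCircle(c);print(u,v,q,r,onz(t,[q],.034))
w=grab('wrist','w6');crop(t,95,415,120,300,2,'c8')"
```

```text
t 32.53 pos [ 506.6 -314.9  161.1] rpy [-1.7995e+02  1.6000e-01 -1.7176e+02] open 87.6 F [-0.5  0.2 -0.6]
[5.400e-01 6.633e+01 5.000e-02] [-0.1  0.2  0. ]Traceback (most recent call last):
  File "<string>", line 6, in <module>
    c=max(cv2.findContours(m,0,2)[0],key=cv2.contourArea);q,r=cv2.minEnclosingCircle(c);print(u,v,q,r,onz(t,[q],.034))
ValueError: max() iterable argument is empty
```

Scaled: 26 cm / 60 = 0.4333, 24 cm / 60 = 0.4.

Call:
{"fn": "send_rows", "kwargs": {
  "plan": [
    [[0,0.05,0,0,0,0],[0.0017,0.1167,0,0,0,0],[0.0017,0.1833,0,0,0,0],[0.0017,0.25,0,0,0,0],[0.0033,0.3167,0,0,0,0],[0.0033,0.3667,0,0,0,0],[0.0033,0.4,0,0,0,0],[0.0033,0.4333,0,0,0,0]]
  ]
}}

```text
clock: 33.25
tool_pos: [0.4655, -0.0564, 0.1583]
orientation: [-180.0, -0.1, -171.7]
force: [-0.1, -0.4, 0.0]
opening: 0.0873
gripper_force: 0.0
```

Scaled: 28 cm / 60 = 0.4667, 26 cm / 60 = 0.4333.

Call:
{"fn": "send_rows", "kwargs": {
  "plan": [
    [[0,0.05,0,0,0,0],[0.0017,0.1167,0,0,0,0],[0.0017,0.1833,0,0,0,0],[0.0017,0.25,0,0,0,0],[0.0017,0.3167,0,0,0,0],[0.0033,0.3833,0,0,0,0],[0.0033,0.4333,0,0,0,0],[0.0033,0.4667,0,0,0,0]]
  ]
}}

```text
clock: 33.92
tool_pos: [0.4235, 0.2211, 0.1582]
orientation: [-179.9, -0.1, -171.6]
force: [0.4, 0.3, 0.1]
opening: 0.0874
gripper_force: 0.0
```

Scaled: 12.3 cm / 60 = 0.205, 11.5 cm / 60 = 0.1917.

Call:
{"fn": "send_rows", "kwargs": {
  "plan": [
    [[0,0.05,0,0,0,0],[0.0017,0.1083,0,0,0,0],[0.0017,0.1583,0,0,0,0],[0.0017,0.1917,0,0,0,0],[0.0017,0.205,0,0,0,0],[0.0017,0.205,0,0,0,0],[0.0017,0.205,0,0,0,0],[0.0017,0.205,0,0,0,0]]
  ]
}}

```text
clock: 34.58
tool_pos: [0.4059, 0.3393, 0.1587]
orientation: [-179.9, -0.1, -171.8]
force: [0.5, -0.7, -0.6]
opening: 0.0878
gripper_force: 0.0
```

```bash
python3 d.py 406.2,340.7,49.4,-171.8; python3 -c "
from h import *
t=grab('top','t7');hs=cv2.cvtColor(t['img'],cv2.COLOR_RGB2HSV)
u,v=proj(t,[(.506,-.3147,.034)])[0].astype(int)
m=cv2.inRange(hs,(0,0,110),(180,110,255));m[:v-22]=0;m[v+22:]=0;m[:,:u-22]=0;m[:,u+22:]=0
cs=cv2.findContours(m,0,2)[0]
for c in cs:
  if cv2.contourArea(c)>60:
    q,r=cv2.minEnclosingCircle(c);print(u,v,q,r,onz(t,[q],.034))
w=grab('wrist','w7');cv2.imwrite('pics/c8.png',np.vstack([cv2.resize(w['img'][:200,:,::-1],(640,250)),cv2.resize(t['img'][120:300,95:415,::-1],(612,344)) if 0 else cv2.resize(t['img'][120:300,95:415,::-1],(640,340))]))"
```

```text
t 34.58 pos [405.9 339.3 158.7] rpy [-1.7993e+02 -6.0000e-02 -1.7178e+02] open 87.8 F [ 0.5 -0.7 -0.6]
[-0.06  0.14 10.93] [-0.1 -0.1  0. ]
393 200 (393.0, 200.5) 12.816105842590332 [[ 0.50659015 -0.31429793  0.034     ]]
```

View pics/c8.png

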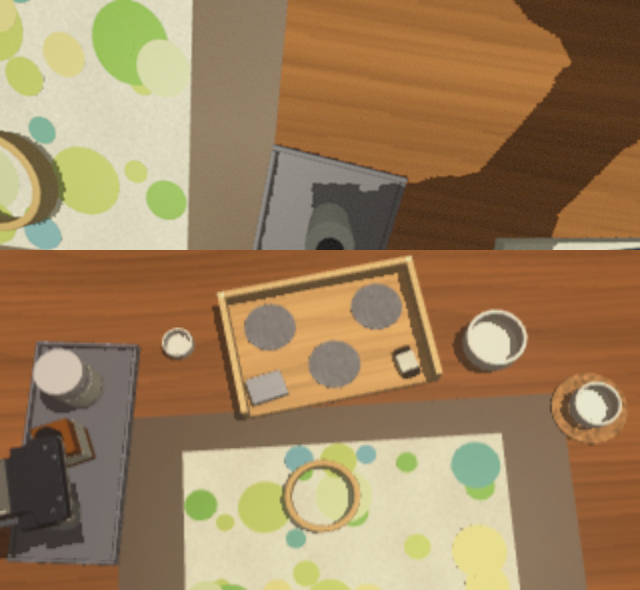

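The dish is centred on the coaster to under 1 mm, and all containers stand in the tray. Now I'll put the slim bottle back.

Scaled: 10.9 cm / 60 = 0.1817, 10.8 cm / 60 = 0.18.

Call:
{"fn": "send_rows", "kwargs": {
  "plan": [
    [[0,0.0017,0.05,0,0,0],[0,0.0017,0.1,0,0,0],[0,0.0017,0.1417,0,0,0],[0,0.0017,0.17,0,0,0],[0,0.0017,0.18,0,0,0],[0,0.0017,0.1817,0,0,0],[0,0.0017,0.1817,0,0,0],[0,0.0017,0.1817,0,0,0]]
  ]
}}

```text
clock: 35.35
tool_pos: [0.4066, 0.3422, 0.0517]
orientation: [179.9, 0.1, -171.8]
force: [-0.3, -0.7, 1.3]
opening: 0.0875
gripper_force: 0.0
```

Call:
{"fn": "send_rows", "kwargs": {
  "plan": [
    [[0,0,0,0,0,0],[0,0,0,0,0,0],[0,0,0,0,0,0],[0,0,0,0,0,0],[0,0,0,0,0,0],[0,0,0,0,0,0],[0,0,0,0,0,0],[0,0,0,0,0,0]]
  ],
  "fingers": 0
}}

```text
clock: 36.02
tool_pos: [0.406, 0.3416, 0.0504]
orientation: [-180.0, -0.0, -171.8]
force: [0.5, 0.1, 0.5]
opening: 0.0397
gripper_force: 1.2
```

Call:
{"fn": "send_rows", "kwargs": {
  "plan": [
    [[0,0,0,0,0,0],[0,0,0,0,0,0],[0,0,0,0,0,0]]
  ]
}}

```text
clock: 36.27
tool_pos: [0.406, 0.3417, 0.0504]
orientation: [180.0, 0.0, -171.7]
force: [-0.0, 0.6, -0.1]
opening: 0.0384
gripper_force: 30.0
```

```bash
python3 d.py 661.9,-57.6,170,-171.8
```

```text
t 36.27 pos [406.  341.7  50.4] rpy [ 1.7999e+02  1.0000e-02 -1.7175e+02] open 38.4 F [-0.   0.6 -0.1]
[-19.59 -43.19 -11.96] [0.  0.  0.1]
```

Scaled: -12 cm / 60 = -0.2, -11.5 cm / 60 = -0.1917.

Call:
{"fn": "send_rows", "kwargs": {
  "plan": [
    [[0,0,-0.0167,0,0,0],[0,0,-0.05,0,0,0],[0,0,-0.1,0,0,0],[0,0,-0.15,0,0,0],[0,0,-0.1917,0,0,0],[-0.0083,-0.0167,-0.2,0,0,0],[-0.025,-0.055,-0.2,0,0,0],[-0.0483,-0.1067,-0.2,0,0,0]]
  ]
}}

```text
clock: 36.93
tool_pos: [0.4436, 0.2828, 0.1714]
orientation: [179.9, 0.0, -171.6]
force: [0.8, 0.6, -2.2]
opening: 0.0383
gripper_force: 30.0
```

Scaled: -26.4 cm / 60 = -0.44, -23.1 cm / 60 = -0.385.

Call:
{"fn": "send_rows", "kwargs": {
  "plan": [
    [[-0.025,-0.055,0,0,0,0],[-0.05,-0.11,0,0,0,0],[-0.075,-0.165,0,0,0,0],[-0.1,-0.22,0,0,0,0],[-0.125,-0.275,0,0,0,0],[-0.15,-0.33,0,0,0,0],[-0.175,-0.385,0,0,0,0],[-0.2,-0.44,0,0,0,0]]
  ]
}}

```text
clock: 37.6
tool_pos: [0.6007, 0.0362, 0.1704]
orientation: [180.0, -0.0, -171.8]
force: [0.9, 0.8, -2.0]
opening: 0.038
gripper_force: 30.0
```

Scaled: -10.4 cm / 60 = -0.1733, -10.2 cm / 60 = -0.17.

Call:
{"fn": "send_rows", "kwargs": {
  "plan": [
    [[-0.025,-0.055,0,0,0,0],[-0.05,-0.11,0,0,0,0],[-0.0683,-0.15,0,0,0,0],[-0.0767,-0.17,0,0,0,0],[-0.0783,-0.1733,0,0,0,0],[-0.0783,-0.1733,0,0,0,0],[-0.0783,-0.1733,0,0,0,0],[-0.0783,-0.1733,0,0,0,0]]
  ]
}}

```text
clock: 38.27
tool_pos: [0.6613, -0.0568, 0.1706]
orientation: [180.0, -0.0, -171.7]
force: [-0.3, 0.4, -1.1]
opening: 0.0384
gripper_force: 30.0
```

```bash
python3 d.py 661.9,-57.6,57.4,-171.8
```

```text
t 38.27 pos [661.3 -56.8 170.6] rpy [ 1.7998e+02 -1.0000e-02 -1.7169e+02] open 38.4 F [-0.3  0.4 -1.1]
[-0.05 -0.09 11.32] [ 0.  -0.   0.1]
```

Scaled: 11.1 cm / 60 = 0.185, 10.8 cm / 60 = 0.18.

Call:
{"fn": "send_rows", "kwargs": {
  "plan": [
    [[-0.0017,-0.0017,0.05,0,0,0],[-0.0017,-0.0017,0.1,0,0,0],[-0.0017,-0.0017,0.1417,0,0,0],[-0.0017,-0.0017,0.17,0,0,0],[-0.0017,-0.0017,0.18,0,0,0],[-0.0017,-0.0017,0.185,0,0,0],[-0.0017,-0.0017,0.185,0,0,0],[-0.0017,-0.0017,0.185,0,0,0]]
  ]
}}

```text
clock: 38.93
tool_pos: [0.664, -0.0582, 0.061]
orientation: [-180.0, 0.1, -171.7]
force: [-0.3, 0.3, -1.3]
opening: 0.0382
gripper_force: 30.0
```

Scaled: 0.2 cm / 60 = 0.0033, 0.1 cm / 60 = 0.0017.

Call:
{"fn": "send_rows", "kwargs": {
  "plan": [
    [[0,0,0.0017,0,0,0],[0,0,0.0033,0,0,0],[0,0,0.0033,0,0,0],[0,0,0.0033,0,0,0]]
  ]
}}

```text
clock: 39.27
tool_pos: [0.6632, -0.0587, 0.0579]
orientation: [180.0, 0.0, -171.8]
force: [-0.2, 0.1, -1.9]
opening: 0.038
gripper_force: 30.0
```

Scaled: 0.1 cm / 60 = 0.0017.

Call:
{"fn": "send_rows", "kwargs": {
  "plan": [
    [[0,0,0.0017,0,0,0],[0,0,0.0017,0,0,0],[0,0,0.0017,0,0,0]]
  ]
}}

```text
clock: 39.52
tool_pos: [0.6637, -0.0587, 0.0574]
orientation: [-180.0, 0.1, -171.7]
force: [-0.8, 0.6, 5.0]
opening: 0.0381
gripper_force: 30.0
```

Call:
{"fn": "send_rows", "kwargs": {
  "plan": [
    [[0,0,0,0,0,0],[0,0,0,0,0,0],[0,0,0,0,0,0],[0,0,0,0,0,0],[0,0,0,0,0,0],[0,0,0,0,0,0],[0,0,0,0,0,0]]
  ],
  "fingers": 1
}}

```text
clock: 40.1
tool_pos: [0.663, -0.0588, 0.0562]
orientation: [-180.0, -0.0, -171.8]
force: [-0.6, 0.1, -0.3]
opening: 0.0798
gripper_force: 0.0
```

Scaled: -11.5 cm / 60 = -0.1917, -10 cm / 60 = -0.1667.

Call:
{"fn": "send_rows", "kwargs": {
  "plan": [
    [[0,0,-0.0167,0,0,0],[0,0,-0.0583,0,0,0],[0,0,-0.1167,0,0,0],[0,0,-0.1667,0,0,0],[0,0,-0.1917,0,0,0],[0,0,-0.1917,0,0,0],[0,0,-0.1917,0,0,0],[0,0,-0.1917,0,0,0]]
  ]
}}

```text
clock: 40.77
tool_pos: [0.6625, -0.0586, 0.1712]
orientation: [180.0, -0.0, -171.8]
force: [0.3, -0.8, -0.7]
opening: 0.0875
gripper_force: 0.0
```

```bash
python3 d.py 490.2,331.3,165,-162.05
```

```text
t 40.77 pos [662.5 -58.6 171.2] rpy [ 1.7998e+02 -3.0000e-02 -1.7177e+02] open 87.5 F [ 0.3 -0.8 -0.7]
[11.47 41.06  0.64] [ 0.  -0.  -9.7]
```

Scaled: 30 cm / 60 = 0.5, 26.3 cm / 60 = 0.4383.

Call:
{"fn": "send_rows", "kwargs": {
  "plan": [
    [[0.0133,0.05,0,0,0,0],[0.0317,0.1133,0,0,0,0],[0.05,0.1783,0,0,0,0],[0.0683,0.2433,0,0,0,0],[0.0867,0.3083,0,0,0,0],[0.105,0.3733,0,0,0,0],[0.1233,0.4383,0,0,0,0],[0.14,0.5,0,0,0,0]]
  ]
}}

```text
clock: 41.43
tool_pos: [0.535, 0.2274, 0.1703]
orientation: [-179.9, -0.1, -171.7]
force: [0.7, 0.7, 1.2]
opening: 0.088
gripper_force: 0.0
```

Scaled: 11 cm / 60 = 0.1833, 9.8 cm / 60 = 0.1633, -9.7 degrees / 90 = -0.1078.

Call:
{"fn": "send_rows", "kwargs": {
  "plan": [
    [[0.0167,0.0633,0,0,0,-0.0333],[0.0333,0.1217,0,0,0,-0.0667],[0.045,0.1633,0,0,0,-0.1],[0.0517,0.1833,0.01,0,0,-0.1078],[0.0517,0.1833,0.01,0,0,-0.1078],[0.0517,0.1833,0.01,0,0,-0.1078],[0.0517,0.1833,0.01,0,0,-0.1078],[0.0517,0.1833,0.01,0,0,-0.1078]]
  ]
}}

```text
clock: 42.1
tool_pos: [0.4909, 0.3294, 0.1651]
orientation: [-180.0, -0.0, -162.2]
force: [-0.7, -0.4, 0.1]
opening: 0.0874
gripper_force: 0.0
```

```bash
python3 d.py 490.2,331.3,49.4,-162.05
```

```text
t 42.1 pos [490.9 329.4 165.1] rpy [-1.7997e+02 -3.0000e-02 -1.6216e+02] open 87.4 F [-0.7 -0.4  0.1]
[-0.    0.21 11.57] [-0.  -0.  -0.1]
```

Scaled: 11.5 cm / 60 = 0.1917, 11.4 cm / 60 = 0.19.

Call:
{"fn": "send_rows", "kwargs": {
  "plan": [
    [[0,0.0017,0.05,0,0,0],[0,0.0033,0.1,0,0,0],[0,0.0033,0.15,0,0,0],[0,0.0033,0.18,0,0,0],[0,0.0033,0.19,0,0,0],[0,0.0033,0.1917,0,0,0],[0,0.0033,0.1917,0,0,0],[0,0.0033,0.1917,0,0,0]]
  ]
}}

```text
clock: 42.77
tool_pos: [0.4908, 0.3329, 0.0519]
orientation: [179.9, 0.1, -162.1]
force: [0.2, 0.0, 0.1]
opening: 0.0877
gripper_force: 0.0
```

Call:
{"fn": "send_rows", "kwargs": {
  "plan": [
    [[0,0,0,0,0,0],[0,0,0,0,0,0],[0,0,0,0,0,0],[0,0,0,0,0,0],[0,0,0,0,0,0],[0,0,0,0,0,0],[0,0,0,0,0,0],[0,0,0,0,0,0]]
  ],
  "fingers": 0
}}

```text
clock: 43.43
tool_pos: [0.4898, 0.3325, 0.0504]
orientation: [-180.0, 0.0, -162.1]
force: [-0.1, -1.6, 0.0]
opening: 0.043
gripper_force: 29.9
```

Call:
{"fn": "send_rows", "kwargs": {
  "plan": [
    [[0,0,0,0,0,0],[0,0,0,0,0,0],[0,0,0,0,0,0]]
  ]
}}

```text
clock: 43.68
tool_pos: [0.4898, 0.3325, 0.0504]
orientation: [-180.0, 0.0, -162.1]
force: [-0.1, 0.8, 0.1]
opening: 0.0436
gripper_force: 29.9
```

```bash
python3 d.py 583,1.7,165,-162
```

```text
t 43.68 pos [489.8 332.5  50.4] rpy [-180.      0.   -162.05] open 43.6 F [-0.1  0.8  0.1]
[  1.33 -34.34 -11.46] [-0.   0.  -0.1]
```

Scaled: -10.5 cm / 60 = -0.175, -10 cm / 60 = -0.1667.

Call:
{"fn": "send_rows", "kwargs": {
  "plan": [
    [[0,0,-0.0167,0,0,0],[0,0,-0.05,0,0,0],[0,0,-0.1,0,0,0],[0,0,-0.15,0,0,0],[0,-0.0167,-0.1667,0,0,0],[0.0017,-0.0583,-0.1667,0,0,0],[0.005,-0.1167,-0.1667,0,0,0],[0.0067,-0.175,-0.1667,0,0,0]]
  ]
}}

```text
clock: 44.35
tool_pos: [0.518, 0.2305, 0.1509]
orientation: [180.0, 0.0, -162.0]
force: [0.7, -0.2, -2.1]
opening: 0.0431
gripper_force: 29.9
```

Scaled: -23.7 cm / 60 = -0.395, -22.7 cm / 60 = -0.3783.

Call:
{"fn": "send_rows", "kwargs": {
  "plan": [
    [[0.0017,-0.0583,0,0,0,0],[0.005,-0.1167,0,0,0,0],[0.0067,-0.175,0,0,0,0],[0.0083,-0.2333,0,0,0,0],[0.0117,-0.2917,0,0,0,0],[0.0133,-0.3417,0,0,0,0],[0.015,-0.3783,0,0,0,0],[0.015,-0.395,0,0,0,0]]
  ]
}}

```text
clock: 45.02
tool_pos: [0.5827, 0.0002, 0.1504]
orientation: [-180.0, -0.0, -162.2]
force: [-0.8, 0.8, -1.2]
opening: 0.0434
gripper_force: 29.9
```

Scaled: -0.1 cm / 60 = -0.0017.

Call:
{"fn": "send_rows", "kwargs": {
  "plan": [
    [[0,-0.0017,0,0,0,0],[0,-0.0017,0,0,0,0],[0,-0.0017,0,0,0,0],[0,-0.0017,0,0,0,0]]
  ]
}}

```text
clock: 45.35
tool_pos: [0.5829, 0.0031, 0.1505]
orientation: [180.0, 0.0, -162.0]
force: [0.6, 0.3, -1.5]
opening: 0.0432
gripper_force: 29.9
```

```bash
python3 d.py 583.5,1.7,57.4,-162
```

```text
t 45.35 pos [582.9   3.1 150.5] rpy [ 1.7999e+02  1.0000e-02 -1.6199e+02] open 43.2 F [ 0.6  0.3 -1.5]
[-0.01 -0.15  9.31] [0. 0. 0.]
```

Scaled: 9.1 cm / 60 = 0.1517, 8.8 cm / 60 = 0.1467.

Call:
{"fn": "send_rows", "kwargs": {
  "plan": [
    [[0,-0.0017,0.05,0,0,0],[0,-0.0017,0.1,0,0,0],[0,-0.0017,0.1333,0,0,0],[0,-0.0017,0.1467,0,0,0],[0,-0.0017,0.1517,0,0,0],[0,-0.0017,0.1517,0,0,0],[0,-0.0017,0.1517,0,0,0],[0,-0.0017,0.1517,0,0,0]]
  ]
}}

```text
clock: 46.02
tool_pos: [0.5845, 0.0017, 0.0609]
orientation: [-180.0, 0.1, -162.0]
force: [1.3, -0.1, -1.5]
opening: 0.0433
gripper_force: 29.9
```

Call:
{"fn": "send_rows", "kwargs": {
  "plan": [
    [[0,0,0.0017,0,0,0],[0,0,0.0033,0,0,0],[0,0,0.0033,0,0,0],[0,0,0.0033,0,0,0]]
  ]
}}

```text
clock: 46.35
tool_pos: [0.5835, 0.0012, 0.0576]
orientation: [180.0, 0.0, -162.1]
force: [0.5, -0.4, -1.9]
opening: 0.0433
gripper_force: 29.9
```

Scaled: 0.1 cm / 60 = 0.0017.

Call:
{"fn": "send_rows", "kwargs": {
  "plan": [
    [[0,0,0.0017,0,0,0],[0,0,0.0017,0,0,0],[0,0,0.0017,0,0,0]]
  ]
}}

```text
clock: 46.6
tool_pos: [0.5839, 0.0011, 0.0573]
orientation: [-180.0, 0.1, -162.0]
force: [-1.0, 0.4, 5.3]
opening: 0.043
gripper_force: 29.9
```

Contact. Release, then the jar at (574.2, 321.5).

Call:
{"fn": "send_rows", "kwargs": {
  "plan": [
    [[0,0,0,0,0,0],[0,0,0,0,0,0],[0,0,0,0,0,0],[0,0,0,0,0,0],[0,0,0,0,0,0],[0,0,0,0,0,0],[0,0,0,0,0,0]]
  ],
  "fingers": 1
}}

```text
clock: 47.18
tool_pos: [0.5834, 0.0012, 0.0563]
orientation: [180.0, -0.0, -162.1]
force: [-0.4, 0.4, -0.8]
opening: 0.0842
gripper_force: 0.0
```

Scaled: -11 cm / 60 = -0.1833, -10 cm / 60 = -0.1667.

Call:
{"fn": "send_rows", "kwargs": {
  "plan": [
    [[0,0,-0.0167,0,0,0],[0,0,-0.0583,0,0,0],[0,0,-0.1167,0,0,0],[0,0,-0.1667,0,0,0],[0,0,-0.1833,0,0,0],[0,0,-0.1833,0,0,0],[0,0,-0.1833,0,0,0],[0,0,-0.1833,0,0,0]]
  ]
}}

```text
clock: 47.85
tool_pos: [0.5827, 0.0011, 0.1656]
orientation: [180.0, -0.1, -162.1]
force: [-0.3, 1.0, -0.0]
opening: 0.0878
gripper_force: 0.0
```

```bash
python3 d.py 574.2,321.5,160,-171.75
```

```text
t 47.85 pos [582.7   1.1 165.6] rpy [ 1.7998e+02 -7.0000e-02 -1.6207e+02] open 87.8 F [-0.3  1.  -0. ]
[-9.06 30.74  0.56] [ 0.  -0.1  9.7]
```

Scaled: 27 cm / 60 = 0.45, 24 cm / 60 = 0.4.

Call:
{"fn": "send_rows", "kwargs": {
  "plan": [
    [[-0.015,0.05,0,0,0,0],[-0.0333,0.1133,0,0,0,0],[-0.0517,0.1767,0,0,0,0],[-0.07,0.24,0,0,0,0],[-0.0883,0.3,0,0,0,0],[-0.1033,0.35,0,0,0,0],[-0.1183,0.4,0,0,0,0],[-0.1317,0.45,0,0,0,0]]
  ]
}}

```text
clock: 48.52
tool_pos: [0.5744, 0.2836, 0.1646]
orientation: [-179.9, -0.2, -162.0]
force: [0.6, -0.4, -0.4]
opening: 0.0878
gripper_force: 0.0
```

Scaled: 3.8 cm / 60 = 0.0633, 3.7 cm / 60 = 0.0617, 9.7 degrees / 90 = 0.1078.

Call:
{"fn": "send_rows", "kwargs": {
  "plan": [
    [[-0.0133,0.0433,0,0,0,0.0444],[-0.02,0.0617,0,0,0,0.0889],[-0.02,0.0633,0.0083,0,0,0.1078],[-0.02,0.0633,0.0083,0,0,0.1078],[-0.02,0.0633,0.0083,0,0,0.1078],[-0.02,0.0633,0.0083,0,0,0.1078],[-0.02,0.0633,0.0083,0,0,0.1078]]
  ]
}}

```text
clock: 49.1
tool_pos: [0.5752, 0.3216, 0.1613]
orientation: [-180.0, -0.0, -171.7]
force: [-0.6, -1.2, 1.0]
opening: 0.0878
gripper_force: 0.0
```

```bash
python3 d.py 574.2,321.5,45,-171.75
```

```text
t 49.1 pos [575.2 321.6 161.3] rpy [-1.7998e+02 -2.0000e-02 -1.7174e+02] open 87.8 F [-0.6 -1.2  1. ]
[9.000e-02 1.000e-02 1.163e+01] [-0. -0.  0.]
```

Call:
{"fn": "send_rows", "kwargs": {
  "plan": [
    [[0.0017,0,0.05,0,0,0],[0.0017,0,0.1,0,0,0],[0.0017,0,0.15,0,0,0],[0.0017,0,0.18,0,0,0],[0.0017,0,0.1883,0,0,0],[0.0017,0,0.19,0,0,0],[0.0017,0,0.19,0,0,0],[0.0017,0,0.19,0,0,0]]
  ]
}}

```text
clock: 49.77
tool_pos: [0.5752, 0.3227, 0.0492]
orientation: [179.9, 0.1, -171.7]
force: [-0.5, 0.5, -0.1]
opening: 0.0877
gripper_force: 0.0
```

Call:
{"fn": "send_rows", "kwargs": {
  "plan": [
    [[0,0,0,0,0,0],[0,0,0,0,0,0],[0,0,0,0,0,0],[0,0,0,0,0,0],[0,0,0,0,0,0],[0,0,0,0,0,0],[0,0,0,0,0,0],[0,0,0,0,0,0]]
  ],
  "fingers": 0
}}

```text
clock: 50.43
tool_pos: [0.5743, 0.3224, 0.0477]
orientation: [180.0, 0.0, -171.7]
force: [-0.2, -0.1, 2.0]
opening: 0.0576
gripper_force: 30.0
```

```bash
python3 d.py 641.8,81.4,150,-171.75
```

```text
t 50.43 pos [574.3 322.4  47.7] rpy [ 1.7998e+02  3.0000e-02 -1.7174e+02] open 57.6 F [-0.2 -0.1  2. ]
[ -3.23 -24.81 -10.24] [0. 0. 0.]
```

Scaled: -10.2 cm / 60 = -0.17, -9 cm / 60 = -0.15.

Call:
{"fn": "send_rows", "kwargs": {
  "plan": [
    [[0,0,-0.0167,0,0,0],[0,0,-0.05,0,0,0],[0,0,-0.1,0,0,0],[0,0,-0.15,0,0,0],[-0.0017,-0.0167,-0.17,0,0,0],[-0.0067,-0.05,-0.17,0,0,0],[-0.0117,-0.0917,-0.17,0,0,0],[-0.0183,-0.1417,-0.17,0,0,0]]
  ]
}}

```text
clock: 51.1
tool_pos: [0.5965, 0.2389, 0.1491]
orientation: [180.0, -0.1, -171.7]
force: [0.6, 0.7, -2.8]
opening: 0.0569
gripper_force: 30.0
```

Scaled: -16.3 cm / 60 = -0.2717, -16 cm / 60 = -0.2667.

Call:
{"fn": "send_rows", "kwargs": {
  "plan": [
    [[-0.0067,-0.05,0,0,0,0],[-0.0133,-0.1,0,0,0,0],[-0.02,-0.15,0,0,0,0],[-0.0267,-0.2,0,0,0,0],[-0.0317,-0.2417,0,0,0,0],[-0.035,-0.2667,0,0,0,0],[-0.035,-0.2717,0,0,0,0],[-0.035,-0.2717,0,0,0,0]]
  ]
}}

```text
clock: 51.77
tool_pos: [0.6409, 0.0798, 0.1488]
orientation: [-180.0, -0.1, -171.9]
force: [0.2, 0.1, -2.7]
opening: 0.0577
gripper_force: 30.0
```

Call:
{"fn": "send_rows", "kwargs": {
  "plan": [
    [[0,0,0,0,0,0],[0,0,0,0,0,0],[0,0,0,0,0,0]]
  ]
}}

```text
clock: 52.02
tool_pos: [0.6411, 0.0823, 0.1493]
orientation: [180.0, -0.0, -171.7]
force: [0.2, -0.1, -2.2]
opening: 0.0574
gripper_force: 30.0
```

```bash
python3 d.py 641.8,81.4,54.7,-171.75
```

```text
t 52.02 pos [641.1  82.3 149.3] rpy [ 1.7999e+02 -1.0000e-02 -1.7168e+02] open 57.4 F [ 0.2 -0.1 -2.2]
[-0.06 -0.1   9.46] [ 0.  -0.   0.1]
```

Scaled: 9.2 cm / 60 = 0.1533, 8.9 cm / 60 = 0.1483.

Call:
{"fn": "send_rows", "kwargs": {
  "plan": [
    [[0,-0.0017,0.05,0,0,0],[0,-0.0017,0.1,0,0,0],[0,-0.0017,0.1333,0,0,0],[0,-0.0017,0.1483,0,0,0],[0,-0.0017,0.1533,0,0,0],[0,-0.0017,0.1533,0,0,0],[0,-0.0017,0.1533,0,0,0],[0,-0.0017,0.1533,0,0,0]]
  ]
}}

```text
clock: 52.68
tool_pos: [0.6427, 0.0808, 0.0591]
orientation: [180.0, 0.2, -171.7]
force: [-0.9, -0.0, -2.0]
opening: 0.0575
gripper_force: 30.0
```

Scaled: 0.2 cm / 60 = 0.0033, 0.1 cm / 60 = 0.0017.

Call:
{"fn": "send_rows", "kwargs": {
  "plan": [
    [[0,0,0.0017,0,0,0],[0,0,0.0033,0,0,0],[0,0,0.0033,0,0,0],[0,0,0.0033,0,0,0]]
  ]
}}

```text
clock: 53.02
tool_pos: [0.6416, 0.0802, 0.0557]
orientation: [180.0, 0.0, -171.8]
force: [0.2, 0.8, -3.6]
opening: 0.0574
gripper_force: 30.0
```

Scaled: 0.1 cm / 60 = 0.0017.

Call:
{"fn": "send_rows", "kwargs": {
  "plan": [
    [[0,0,0.0017,0,0,0],[0,0,0.0017,0,0,0],[0,0,0.0017,0,0,0]]
  ]
}}

```text
clock: 53.27
tool_pos: [0.6418, 0.0803, 0.0547]
orientation: [-180.0, 0.0, -171.7]
force: [-1.7, 0.2, 0.0]
opening: 0.0575
gripper_force: 30.0
```

Force is down to zero from −3.6 N, so it's in contact. Another 0.5 mm, then release, lift and clear away to the left.

Scaled: 0.05 cm / 60 = 0.0008.

Call:
{"fn": "send_rows", "kwargs": {
  "plan": [
    [[0,0,0.0008,0,0,0],[0,0,0.0008,0,0,0]]
  ]
}}

```text
clock: 53.43
tool_pos: [0.642, 0.0804, 0.0547]
orientation: [-180.0, 0.1, -171.7]
force: [-1.6, 0.5, 4.2]
opening: 0.0573
gripper_force: 30.0
```

Call:
{"fn": "send_rows", "kwargs": {
  "plan": [
    [[0,0,0,0,0,0],[0,0,0,0,0,0],[0,0,0,0,0,0],[0,0,0,0,0,0],[0,0,0,0,0,0],[0,0,0,0,0,0],[0,0,0,0,0,0]]
  ],
  "fingers": 1
}}

```text
clock: 54.02
tool_pos: [0.6415, 0.0802, 0.0538]
orientation: [-180.0, -0.0, -171.8]
force: [-0.3, -0.2, -0.6]
opening: 0.0875
gripper_force: 0.0
```

Scaled: -12 cm / 60 = -0.2, -11.5 cm / 60 = -0.1917.

Call:
{"fn": "send_rows", "kwargs": {
  "plan": [
    [[0,0,-0.0167,0,0,0],[0,0,-0.0583,0,0,0],[0,0,-0.1167,0,0,0],[0,0,-0.1667,0,0,0],[0,0,-0.1917,0,0,0],[0,0,-0.2,0,0,0],[0,0,-0.2,0,0,0]]
  ]
}}

```text
clock: 54.6
tool_pos: [0.6424, 0.0806, 0.1763]
orientation: [180.0, 0.2, -171.8]
force: [0.2, -0.0, -0.6]
opening: 0.0879
gripper_force: 0.0
```

Scaled: 24 cm / 60 = 0.4, 23 cm / 60 = 0.3833.

Call:
{"fn": "send_rows", "kwargs": {
  "plan": [
    [[0.0167,0.05,0,0,0,0],[0.0333,0.1,0,0,0,0],[0.05,0.1667,0,0,0,0],[0.0667,0.2333,0,0,0,0],[0.0833,0.3,0,0,0,0],[0.1,0.35,0,0,0,0],[0.1,0.3833,0,0,0,0],[0.1,0.4,0,0,0,0]]
  ]
}}

```text
clock: 55.27
tool_pos: [0.546, 0.3113, 0.1725]
orientation: [-179.9, -0.1, -171.6]
force: [0.4, -0.6, 0.3]
opening: 0.0878
gripper_force: 0.0
```

```bash
python3 -c "
from h import *
t=grab('top','t9');s=grab('scene','s9')
cv2.imwrite('pics/c9.png',np.vstack([cv2.resize(t['img'][115:275,190:420,::-1],(520,362)),cv2.resize(s['img'][100:270,170:330,::-1],(224,238)).repeat(1,0) if 0 else cv2.resize(s['img'][110:270,140:340,::-1],(520,238))]))"
```

```text
(no output)
```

View pics/c9.png

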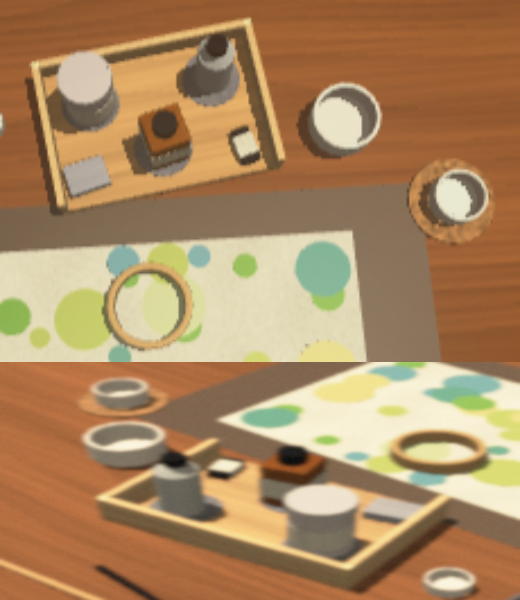

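The three containers stand upright on their own pads at (88,90), (212,70) and (163,135). The dish is on the coaster at (455,197), and the tin, eraser and tape haven't moved.

```bash
python3 -c "
from plant import ctrl
print(ctrl.close_job())"
```

```text
the job is handed in; nothing more can be done
None
```

The job is done and handed in at about 55 s: the dish is centred on the cork coaster, the jar and both bottles are upright on their original felt pads, and the pan tin, eraser and tape roll were left alone.

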